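# Clamp up a lamp column in the turnbuckle press

### The job

Clamp up the lamp column for gluing: put the screwdriver that was left on the press into the tool tray, and lay every column section that is on the bench end to end, in one straight line, on the wooden bed between the two jaws (any order). Fold the yellow hold-down bar fully down onto them, and only then turn the brass turnbuckle by its bars until it has drawn both jaws in and they grip the column tight. Leave everything else on the bench where it is.

Things in the scene. Friction and masses are not known exactly. Their poses are not given: they have to be found in the camera images.
- press: Column press: fixed green base 282 x 330 mm, 12 mm thick; place and yaw vary. Origin: underside, on the bench. x points away from the robot across the press, y along the column (to the robot's left). Posts for the hold-down hinge (78 mm over both in y, 104 mm high, 14 mm in x) stand at press x = +140 mm. The turnbuckle runs along y at press x = -85 mm.
- bed_mid (a point): Middle of the column line, on top of the flat wooden bed (124 mm in x, 300 mm in y), at press x = +50 mm, y = 0, 32 mm above the bench. The column line runs through it along press y; a section lying there has its centre 54 mm above the bench.
- jaw_l: Left jaw (press +y), a grey bar 180 mm long in x (from press x -90 to +90 mm), 24 mm thick, from 34 to 70 mm above the bench. Origin: on its inner (gripping) face, on the column line, 54 mm up. It slides along press y only as the turnbuckle turns; its outermost part is 34 mm beyond the face.
- jaw_r: Right jaw (press -y), the mirror image of the left one. The clear gap between the jaws is the distance between the two origins.
- turnbuckle (a joint): Turn of the brass turnbuckle body, rad, 0 to 18; starts 0 to 1.5. It grows as the TOP of the body moves towards the robot (press -x), which draws both jaws in at once, each 21 mm per turn: gap = 226 mm - 6.68 mm x value. Turned back, it opens them. Stiff (0.2 N m): it stays where left. To be tight, the last push on a bar takes about 14 to 20 N; light contact is not enough.
- hub (a point): Middle of the turnbuckle on its axis (along press y), 62 mm up. A hub (38 mm diameter) here carries four tommy bars in the plane across the axis, 10 mm thick, reaching 59 mm from the axis. At turnbuckle value 0 (and every pi/2) one points straight up. Pushing the uppermost bar across with closed fingertips about 30 mm above the axis gives about a quarter turn a stroke; then the next bar is up.
- hold_down (a joint): Yellow hold-down bar, rad: 0 is folded down level with its rubber pad resting on the sections, growing as its handle end swings up and away from the robot; starts a little past upright (1.65 to 1.8), stop at 1.95. Stiff hinge: it stays where it is left, so it must be pressed down fully (value under 0.05).
- hold_handle (a point): Middle of the hold-down bar's black T-handle, a round bar 12 mm thick, 94 mm long along press y: 125 mm out from the hinge axis, 22 mm above the bar's centre line (a 10 mm neck joins its middle). When down it is at press x = +10 mm, 114 mm above the bench. The rubber pad (30 mm in x, 110 mm in y) then lies over the column line, its underside 76 mm up.
- hold_hinge (a point): Point on the hold-down bar's hinge axis (parallel to press y), at press x = +135 mm, 92 mm above the bench.
- section_a: Lamp column section, dark wood with brass rings: two square ends 44 x 44 mm, each 12 mm thick, with a round 39 mm middle between; 56 mm long along its own y. Origin at its centre, 22 mm above what it lies on. About 130 g. Starts on the bench left of the press, 10 cm or more from the next (four places about x 0.43 or 0.57, y 0.22 or 0.34 m). May be absent (None).
- section_b: Lamp column section, mid-brown wood with brass rings: two square ends 44 x 44 mm, each 12 mm thick, with a round 39 mm middle between; 60 mm long along its own y. Origin at its centre, 22 mm above what it lies on. About 130 g. Starts on the bench left of the press, 10 cm or more from the next (four places about x 0.43 or 0.57, y 0.22 or 0.34 m). May be absent (None).
- section_c: Lamp column section, white ceramic with brass rings: two square ends 44 x 44 mm, each 12 mm thick, with a round 39 mm middle between; 64 mm long along its own y. Origin at its centre, 22 mm above what it lies on. About 130 g. Starts on the bench left of the press, 10 cm or more from the next (four places about x 0.43 or 0.57, y 0.22 or 0.34 m). May be absent (None).
- section_d: Lamp column section, blue painted wood with brass rings: two square ends 44 x 44 mm, each 12 mm thick, with a round 39 mm middle between; 68 mm long along its own y. Origin at its centre, 22 mm above what it lies on. About 130 g. Starts on the bench left of the press, 10 cm or more from the next (four places about x 0.43 or 0.57, y 0.22 or 0.34 m). May be absent (None).
- driver_mid (a point): Middle of the screwdriver's amber squared handle (100 x 30 x 30 mm along its own x; the 8 mm shaft sticks out a further 70 mm to its +x). It starts lying along the press bed, centre of the handle 15 mm above the bed. About 130 g.
- tray: Fixed dark steel tool tray, open on top, 270 mm (its x) x 110 mm (its y) x 34 mm high, walls and floor 4 mm; origin at the centre of its underside.
- lamp_body: White ceramic lamp body, 116 mm wide, 175 mm high; leave alone.
- brass_cup: Brass cup, 52 mm wide, 24 mm high; leave alone.
- screw_jar: Jar of screws, 64 mm wide, 75 mm high; leave alone.
- socket_shell: Brass socket shell, 36 mm wide, 42 mm high; leave alone.
- spanner: Spanner, 170 mm long, lying flat; leave alone.
- bulb_box: Cardboard bulb box, 62 x 62 x 105 mm; leave alone.
- polish_can: Red can, 60 mm wide, 110 mm high; leave alone.

How it is judged (in metres and radians):
On the way, in this order (a step that is already met when the one before it is completed fails the run):
1. every section lies in line on the bed between the jaws, hold-down still up (x of section_a in the frame of press between 0.036 and 0.064 m and y of section_a in the frame of press between -0.105 and 0.105 m and z of section_a in the frame of press between 0.047 and 0.061 m and angle between the y axis of each of section_a, section_b, section_c, section_d and the y axis of press, either way round below 0.14 rad and x of section_b in the frame of press between 0.036 and 0.064 m and y of section_b in the frame of press between -0.105 and 0.105 m and z of section_b in the frame of press between 0.047 and 0.061 m and x of section_c in the frame of press between 0.036 and 0.064 m and y of section_c in the frame of press between -0.105 and 0.105 m and z of section_c in the frame of press between 0.047 and 0.061 m and x of section_d in the frame of press between 0.036 and 0.064 m and y of section_d in the frame of press between -0.105 and 0.105 m and z of section_d in the frame of press between 0.047 and 0.061 m and value of joint hold_down above 0.4 rad), for 0.2 s.
2. the hold-down bar is folded down on them (value of joint hold_down below 0.06 rad), for 0.2 s.
3. the turnbuckle has drawn both jaws tight on the column ((contact force between jaw_l and section_a above 8 N or contact force between jaw_l and section_b above 8 N or contact force between jaw_l and section_c above 8 N or contact force between jaw_l and section_d above 8 N) and (contact force between jaw_r and section_a above 8 N or contact force between jaw_r and section_b above 8 N or contact force between jaw_r and section_c above 8 N or contact force between jaw_r and section_d above 8 N)), for 0.2 s.
At the end, for the whole second after the job is handed in: Both jaws press on the column with more than 8 N; every section present lies on the bed, its centre within 12 mm of the column line and its axis within 8 degrees of it; the hold-down bar is down (under 0.07 rad); the screwdriver lies in the tray; all at rest (all of step 3 and x of section_a in the frame of press between 0.038 and 0.062 m and y of section_a in the frame of press between -0.105 and 0.105 m and z of section_a in the frame of press between 0.047 and 0.061 m and angle between the y axis of each of section_a, section_b, section_c, section_d and the y axis of press, either way round below 0.14 rad and x of section_b in the frame of press between 0.038 and 0.062 m and y of section_b in the frame of press between -0.105 and 0.105 m and z of section_b in the frame of press between 0.047 and 0.061 m and x of section_c in the frame of press between 0.038 and 0.062 m and y of section_c in the frame of press between -0.105 and 0.105 m and z of section_c in the frame of press between 0.047 and 0.061 m and x of section_d in the frame of press between 0.038 and 0.062 m and y of section_d in the frame of press between -0.105 and 0.105 m and z of section_d in the frame of press between 0.047 and 0.061 m and value of joint hold_down below 0.07 rad and x of driver_mid in the frame of tray between -0.12 and 0.12 m and y of driver_mid in the frame of tray between -0.05 and 0.05 m and z of driver_mid in the frame of tray between 0.005 and 0.032 m and linear speed of each of section_a, section_b, section_c, section_d below 0.02 m/s); the robot touches nothing.
It fails at once if a bystander is knocked away (over 50 mm) or over (distance of any of lamp_body, brass_cup, screw_jar, socket_shell, spanner, bulb_box, polish_can from where it was at the start of the episode above 0.05 m or angle between any of lamp_body, brass_cup, screw_jar, socket_shell, spanner, bulb_box, polish_can's own z axis and vertical above 0.6 rad).
Of section_a, section_b, section_c, section_d only 2 to 3 are there at a start; the rules pass over those that are not, and their reading is None.
At some moment in a run one of section_a, section_b, section_c, section_d may be knocked a few centimetres aside while the robot is not near it.
Once in a run the grip may slacken for a moment while it holds something.
It also fails if it takes over 210 s, if anything falls off the work surface, if the arm or the gripper's body presses on something with over 40 N, if the wrist force passes 120 N, or if a joint passes its speed limit or range.

### The arm

A 6-joint arm with a two-finger parallel gripper is mounted at the origin on the work surface. World frame = base frame: x ahead of the robot, y to its left, z up, the work surface at z = 0. Lengths are in m, angles in degrees, forces in N, time in s.
With the tool pointing down it reaches from about 0.35 to 0.875 m from the base axis. Payload 4.2 kg.
Tool frame: the origin (TCP) lies between the finger pads; the fingertips stand 8 mm ahead of it and the grasp point (between the pads) lies 11 mm behind it; x points along the fingers, y is the direction in which the jaws open and shut, and the axes are right-handed (so a half turn about x gives the same grasp; the last joint's range is limited). The gripper opens to 87 mm and grips with 3 to 60 N. Pads are 19 mm wide; open, the fingers measure 117 mm over their backs; the gripper's body (75 mm by 190 mm) begins 51 mm behind the grasp point.
Start: joints at [-58.006, 22.042, 0.453, 0, -68.411, -14.817], TCP at [0.185, -0.597, 0.231] pointing down, gripper open.
Joint ranges: [-179.83, 179.83], [-69.29, 118.12], [-61.27, 80.66], [-181.25, 117.63], [-171.15, -9.14], [-177.46, 177.46]. Speed limits (degrees/s): [159.86, 159.86, 180, 180, 180, 180].

### API

Orientations are given as a 3x3 rotation matrix whose columns are the frame's x, y, z axes.
In Python, from station import r gives the robot as it stands. The module is installed in compiled form; this text tells all that it offers.
- The arm moves only by the tool move_arm, never from a script. Its argument "increments" is one flat list of numbers, 7 for each row, row after row: the turn, a rotation vector about the tool's x, y, z in degrees, then the shift along the tool's x, y, z in m, then the finger opening in m, from 0 to 0.087. A call has 1 to 12 rows; each row is the pose to reach, as a shift and turn from the pose commanded when the call began, along the tool's axes at that moment; what a row does not reach only later rows make up. A row lasts 1/12 s, in which the tool goes at most 41.7 mm and 7.16 degrees, less where a joint would pass 70% of its speed; a pose out of reach is approached as far as the arm can. A call with a gripper value outside its range is refused whole. The fingers move at their own pace and stop on an object; the grip force is fixed at half the most. Time passes only in rows, so rows that repeat a pose let the fingers close. It gives the time, the measured TCP pose, the force and the opening at its end, in the units of the state.
- r.sense(): the state, without advancing time (a new reading comes with each control period).
- r.capture(name): name is "scene" or "top" or "wrist"; returns the picture (384x512x3 uint8, red, green, blue); there is no depth.
- r.calibration(name): a dict with "fx", "fy", "cx", "cy" (pixels), "rvec" (rotation vector, rad) and "tvec" (3), from world to camera coordinates, as OpenCV has them; the wrist camera has in their place "tool_from_camera" (4x4, takes a point from camera to tool coordinates, whose origin is the TCP and whose axes are the tool frame's). Camera axes: x right, y down, z forward; pixel columns grow to the right and rows downward; lengths in m; the calibration is good to about 2 mm. The wrist camera is an equidistant fisheye: a pixel r from the principal point sees the ray r / f radians off the axis. A picture is of the moment at which its call begins: read the wrist's pose just before it. calibration takes no time and is no camera call.
- r.finish_job(): hands the job in, once; it reports no verdict.
The state is a dict: "time_s": time; "joints": joint angles; "joint_velocities": joint speeds; "effort": joint torques, N m; "tcp_pos": TCP position; "ee_rot": TCP orientation; "wrist_force": force on the tool from outside, world axes, zero at the start; "moment": the same for the moment, N m; "gripper_width": opening from 0.0 (shut) to 1.0 (fully open).
Only numpy, scipy, OpenCV 4.12 (cv2) and the standard library are available. Lean on these libraries where they do the work, as an engineer would, in place of code of your own. Each camera call takes 0.05 s, during which the arm holds its last target.

## Working session

There is one attempt and no reset: what is moved stays moved. The work goes in short steps, Python scripts to look and compute and a tool call to move; the robot and the scene stay as the last step left them, time stands still between calls to the robot, and variables do not carry over. Pictures are saved under pics/ and viewed, and the job is handed in when it is done.

Besides the shell and the picture viewer there is one more tool, called as a command line: name --argument value ..., lists and objects as JSON in quotes. move_arm: Moves the arm, as the interface text tells. Its arguments: {"type":"object","properties":{"increments":{"type":"array","items":{"type":"number"}}},"required":["increments"]}

```bash
mkdir -p pics && ls && python3 - <<'E'
from station import r
import cv2,numpy as np
s=r.sense()
for k in s: print(k,np.round(s[k],4).tolist())
for n in("scene","top","wrist"):
    im=r.capture(n); cv2.imwrite(f"pics/{n}0.png",cv2.cvtColor(im,cv2.COLOR_RGB2BGR))
    print(n,r.calibration(n))
E
```

```text
pics
time_s 0.0
joints [-58.0062, 22.0917, 0.3794, -0.028, -68.4121, -14.8169]
joint_velocities [0.0695, -0.0283, -0.0511, -0.0025, 0.0276, 0.0097]
effort [0.0, -39.0666, 18.7407, 4.22, 0.011, -0.0002]
tcp_pos [0.1844, -0.5966, 0.2295]
ee_rot [[-0.0008, -0.2951, 0.9555], [0.0021, 0.9554, 0.2951], [-1.0, 0.0022, -0.0001]]
wrist_force [0.3308, 0.2091, -0.7007]
moment [-0.0175, -0.0493, -0.0321]
gripper_width 0.9973
scene {'fx': 390.00033859954465, 'fy': 390.00033859954465, 'cx': 249.49934705208776, 'cy': 188.3575995703668, 'rvec': array([ 1.19290173,  2.2049293 , -1.09259626]), 'tvec': array([ 0.25310391, -0.2085392 ,  1.53950793])}
top {'fx': 394.7963543423342, 'fy': 394.7963543423342, 'cx': 252.99762211468433, 'cy': 187.13876804865927, 'rvec': array([ 2.17308899, -2.18968513,  0.07638632]), 'tvec': array([0.03457751, 0.55156968, 1.16978845])}
wrist {'fx': 297.3186396354542, 'fy': 297.3186396354542, 'cx': 254.29047546424746, 'cy': 193.37065431907277, 'tool_from_camera': array([[ 2.05620732e-03, -2.77400381e-01,  9.60752205e-01,
        -1.53082238e-01],
       [ 9.99997822e-01,  2.25847076e-04, -2.07499162e-03,
        -1.11356527e-03],
       [ 3.58620390e-04,  9.60754379e-01,  2.77400242e-01,
        -7.52796372e-02],
       [ 0.00000000e+00,  0.00000000e+00,  0.00000000e+00,
         1.00000000e+00]])}
```

View pics/scene0.png

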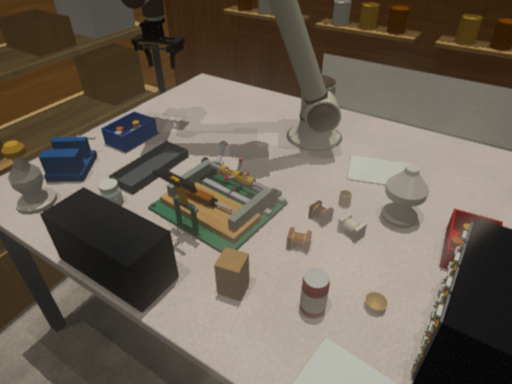

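View pics/top0.png

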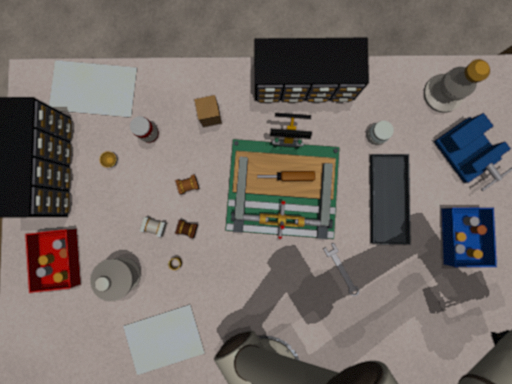

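View pics/wrist0.png

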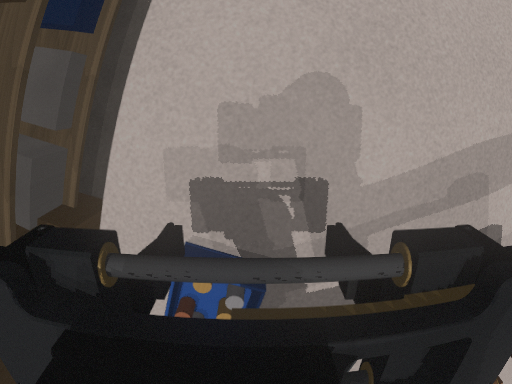

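```bash
cat > h.py <<'E'
import numpy as np,cv2
from station import r
def cam(n):
    c=r.calibration(n);R=cv2.Rodrigues(np.array(c['rvec']))[0];t=np.array(c['tvec']);return c,R,t
def px2plane(n,uv,z):
    c,R,t=cam(n);uv=np.atleast_2d(uv).astype(float)
    d=np.c_[(uv[:,0]-c['cx'])/c['fx'],(uv[:,1]-c['cy'])/c['fy'],np.ones(len(uv))]@R
    o=-R.T@t
    return o+d*((z-o[2])/d[:,2])[:,None]
def proj(n,P):
    c,R,t=cam(n);q=np.atleast_2d(P)@R.T+t
    return np.c_[q[:,0]/q[:,2]*c['fx']+c['cx'],q[:,1]/q[:,2]*c['fy']+c['cy']]
def ray2(uvs):  # list of (cam,uv)
    A=[];b=[]
    for n,uv in uvs:
        c,R,t=cam(n);d=R.T@np.array([(uv[0]-c['cx'])/c['fx'],(uv[1]-c['cy'])/c['fy'],1]);d/=np.linalg.norm(d);o=-R.T@t
        M=np.eye(3)-np.outer(d,d);A.append(M);b.append(M@o)
    return np.linalg.lstsq(np.vstack(A),np.hstack(b),rcond=None)[0]
def get(n,name=None):
    im=cv2.cvtColor(r.capture(n),cv2.COLOR_RGB2BGR)
    if name: cv2.imwrite(f"pics/{name}.png",im)
    return im
def save(name,im,crop=None,s=1):
    if crop: im=im[crop[1]:crop[3],crop[0]:crop[2]]
    cv2.imwrite(f"pics/{name}.png",cv2.resize(im,None,fx=s,fy=s,interpolation=cv2.INTER_CUBIC))
E
python3 - <<'E'
from h import *
im=cv2.imread("pics/top0.png")
save("topc1",im,(215,100,415,250),4); save("topc2",im,(130,160,210,280),5)
im=cv2.imread("pics/scene0.png"); save("scc",im,(130,130,300,270),4)
E
```

```text
(no output)
```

View pics/topc1.png

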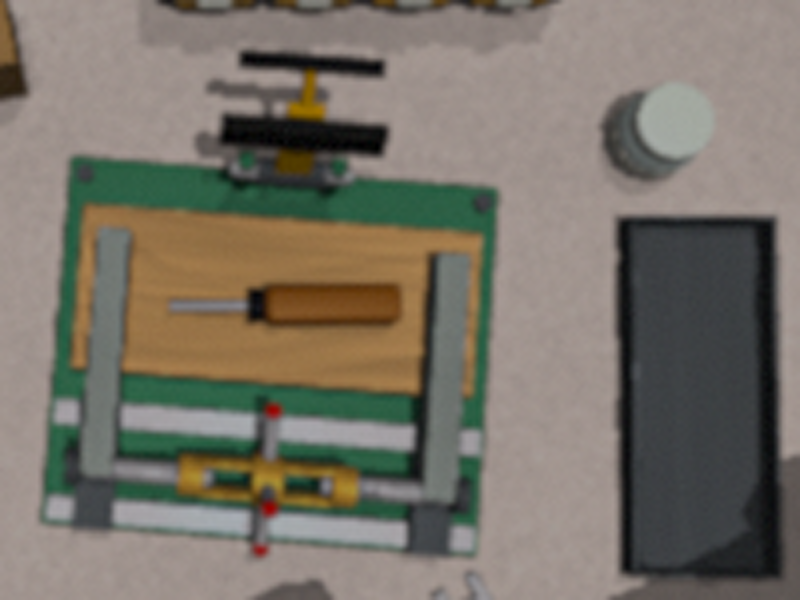

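View pics/topc2.png

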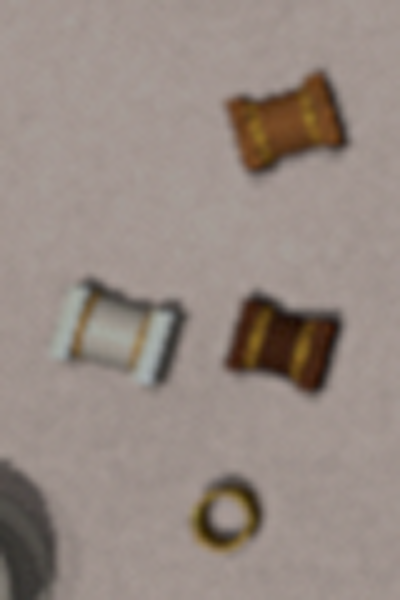

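View pics/scc.png

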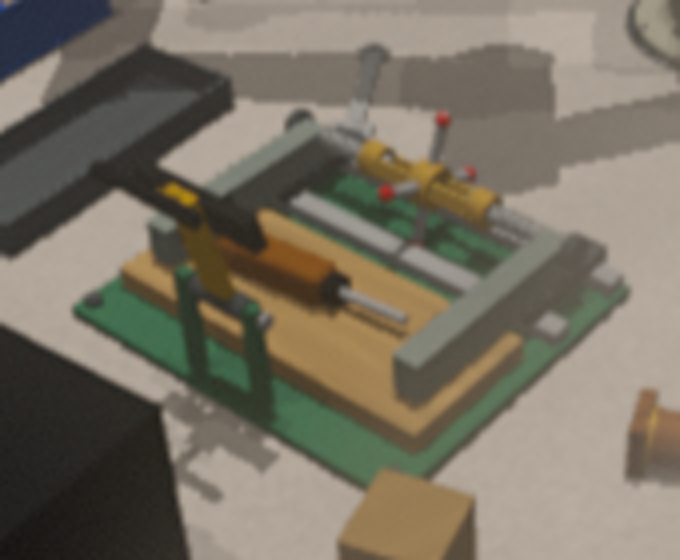

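```bash
python3 - <<'E'
from h import *
f=lambda L:np.array(L)/4.+[215,100]
base=px2plane("top",f([(72,157),(497,188),(477,553),(42,522)]),.012)
bed=px2plane("top",f([(85,205),(484,235),(473,395),(72,368)]),.032)
for P in(base,bed):
    print(np.round(P,4).tolist(),'c',P.mean(0).round(4)); e=np.linalg.norm(np.roll(P,-1,0)-P,axis=1);print(e.round(3))
    dy=(P[0]-P[1])+(P[3]-P[2]); dx=(P[0]-P[3])+(P[1]-P[2]); print('yaw',np.degrees(np.arctan2(-dy[0],dy[1])),np.degrees(np.arctan2(dx[1],dx[0])))
tray=px2plane("top",f([(617,217),(775,217),(780,576),(625,573)]),.034);print('tray',tray.round(3).tolist(),tray.mean(0))
drv=px2plane("top",f([(265,284),(400,285),(400,323),(265,323)]),.062);print('drv',drv.round(3).tolist(),drv.mean(0))
sh=px2plane("top",f([(170,306),(255,306)]),.047);print(sh.round(3).tolist())
g=lambda L:np.array(L)/5.+[130,160]
im=cv2.imread("pics/top0.png")
# sections: hand corners of top faces
for n,L in dict(b=[(227,100),(320,72),(345,140),(255,170)],c=[(75,285),(180,305),(155,385),(55,360)],a=[(248,297),(340,317),(318,388),(228,365)]).items():
    P=px2plane("top",g(L),.036);print(n,P.mean(0).round(3),np.linalg.norm(np.roll(P,-1,0)-P,axis=1).round(3))
    dy=(P[0]-P[1])+(P[3]-P[2]);print(np.degrees(np.arctan2(-dy[0],dy[1])).round(1))
E
```

```text
[[0.7001, 0.0906, 0.012], [0.6734, -0.2342, 0.012], [0.3965, -0.2126, 0.012], [0.4221, 0.1142, 0.012]] c [ 0.5481 -0.0605  0.012 ]
[0.326 0.278 0.328 0.279]
yaw -4.582573441486444 -4.655113814646745
[[0.6596, 0.0799, 0.032], [0.6344, -0.2192, 0.032], [0.5144, -0.2083, 0.032], [0.5369, 0.0901, 0.032]] c [ 0.5863 -0.0644  0.032 ]
[0.3   0.12  0.299 0.123]
yaw -4.554830207525996 -4.985992204989735
tray [[0.647, -0.319, 0.034], [0.646, -0.437, 0.034], [0.379, -0.431, 0.034], [0.382, -0.317, 0.034]] [ 0.51363789 -0.37571046  0.034     ]
drv [[0.595, -0.053, 0.062], [0.594, -0.151, 0.062], [0.566, -0.15, 0.062], [0.567, -0.052, 0.062]] [ 0.58045759 -0.10154975  0.062     ]
[[0.581, 0.017, 0.047], [0.581, -0.046, 0.047]]
b [0.561 0.226 0.036] [0.058 0.044 0.056 0.045]
17.2
c [0.436 0.326 0.036] [0.064 0.049 0.061 0.046]
-12.7
a [0.43  0.227 0.036] [0.056 0.044 0.055 0.042]
-13.6
```

```bash
cat >> h.py <<'E'
from scipy.spatial.transform import Rotation as Ro
def down(a): # tool pointing down, tool y at world angle a(deg)
    a=np.radians(a);y=np.array([np.cos(a),np.sin(a),0]);x=np.array([0,0,-1.]);return np.c_[x,y,np.cross(x,y)]
def plan(pos,R=None,p0=None,R0=None):
    s=r.sense();p0=np.array(s['tcp_pos']) if p0 is None else np.array(p0);R0=np.array(s['ee_rot']) if R0 is None else R0
    if R is None:R=R0
    rv=Ro.from_matrix(R0.T@R).as_rotvec(degrees=True);d=R0.T@(np.array(pos)-p0)
    n=max(np.linalg.norm(rv)/7.16,np.linalg.norm(d)/.0417)
    print('inc',rv.round(1).tolist(),d.round(4).tolist(),'rows %.1f'%n); return np.array(pos),R
PY=-4.6; BM=np.array([.5863,-.0644])
def p2w(x,y,z=0):
    a=np.radians(PY);c,s=np.cos(a),np.sin(a);x=x-.05
    return np.array([BM[0]+c*x-s*y,BM[1]+s*x+c*y,z])
def w2p(P):
    a=np.radians(PY);c,s=np.cos(a),np.sin(a);d=np.array(P)[:2]-BM
    return np.array([c*d[0]+s*d[1]+.05,-s*d[0]+c*d[1]])
def wray(uv,pos,R): # wrist pixel -> origin, dir world
    c=r.calibration("wrist");T=np.array(c['tool_from_camera']);q=(np.array(uv,float)-[c['cx'],c['cy']])
    rr=np.hypot(*q);th=rr/c['fx'];d=np.array([*(q/max(rr,1e-9)*np.sin(th)),np.cos(th)])
    return R@T[:3,3]+pos,R@(T[:3,:3]@d)
def wpx(uv,z,pos=None,R=None):
    if pos is None:
        s=r.sense();pos=np.array(s['tcp_pos']);R=np.array(s['ee_rot'])
    o,d=wray(uv,pos,R);return o+d*(z-o[2])/d[2]
E
python3 - <<'E'
from h import *
print(w2p([.5805,-.1015]))
plan([.56,-.12,.32],down(180))
E
```

```text
[ 0.04719406 -0.03744565]
inc [-72.8, 0.1, -0.1] [-0.0898, 0.3447, 0.4995] rows 14.7
```

move_arm --increments '[-73,0,0,-0.09,0.345,0.5,0.087,-73,0,0,-0.09,0.345,0.5,0.087,-73,0,0,-0.09,0.345,0.5,0.087,-73,0,0,-0.09,0.345,0.5,0.087,-73,0,0,-0.09,0.345,0.5,0.087,-73,0,0,-0.09,0.345,0.5,0.087,-73,0,0,-0.09,0.345,0.5,0.087,-73,0,0,-0.09,0.345,0.5,0.087,-73,0,0,-0.09,0.345,0.5,0.087,-73,0,0,-0.09,0.345,0.5,0.087,-73,0,0,-0.09,0.345,0.5,0.087,-73,0,0,-0.09,0.345,0.5,0.087]'

```text
time_s: 1.15
tcp_pos: [0.4912, -0.2065, 0.3041]
ee_rot: [[-0.0, -1.0, -0.004], [0.0, -0.004, 1.0], [-1.0, 0.0, 0.0]]
wrist_force: [0.5, -0.1, 0.3]
gripper_width: 1.003
```

```bash
python3 - <<'E'
from h import *
s=r.sense();print(s['time_s'],np.round(s['tcp_pos'],4),np.round(s['ee_rot'],3).tolist(),np.round(s['joints'],1))
plan([.56,-.12,.32],down(180))
E
```

```text
1.15 [ 0.4912 -0.2065  0.3041] [[-0.0, -1.0, -0.004], [0.0, -0.004, 1.0], [-1.0, 0.0, 0.0]] [ -5.4  10.4  -5.2  -0.  -74.4   5.6]
inc [0.3, 0.0, -0.0] [-0.0158, -0.0691, 0.0862] rows 2.7
```

move_arm --increments '[0,0,0,-0.016,-0.069,0.086,0.087,0,0,0,-0.016,-0.069,0.086,0.087,0,0,0,-0.016,-0.069,0.086,0.087,0,0,0,-0.016,-0.069,0.086,0.087,0,0,0,-0.016,-0.069,0.086,0.087]'

```text
time_s: 1.57
tcp_pos: [0.5599, -0.1208, 0.3191]
ee_rot: [[-0.001, -1.0, -0.006], [0.0, -0.006, 1.0], [-1.0, 0.001, 0.0]]
wrist_force: [-0.4, -0.1, 0.1]
gripper_width: 0.997
```

```bash
python3 - <<'E'
from h import *
s=r.sense();print(s['time_s'],np.round(s['tcp_pos'],4),np.round(s['ee_rot'],3).tolist())
im=get("wrist");save("w1",im,None,1.5)
E
```

```text
1.5667 [ 0.5599 -0.1208  0.3191] [[-0.001, -1.0, -0.006], [0.0, -0.006, 1.0], [-1.0, 0.001, 0.0]]
```

View pics/w1.png

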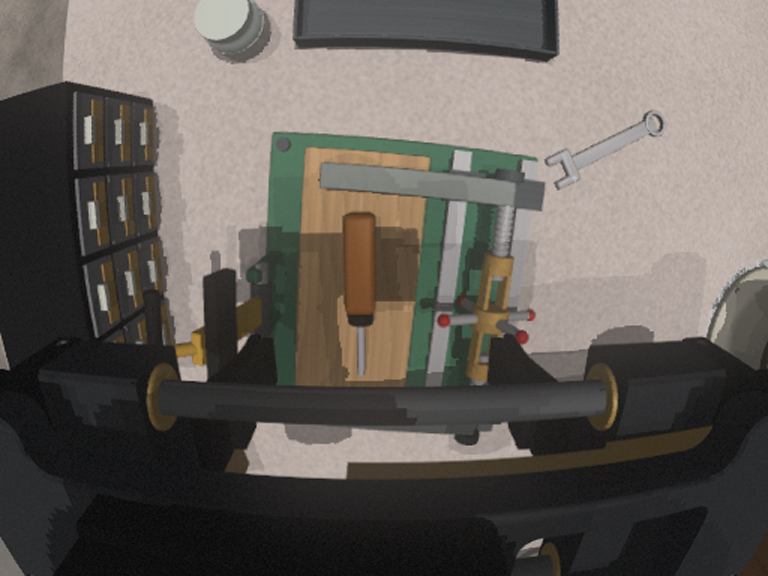

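```bash
python3 - <<'E'
from h import *
f=lambda u,v,z:wpx((u/1.5,v/1.5),z)
P=np.array([f(345,213,.062),f(375,213,.062),f(373,320,.062),f(346,320,.062)]);print('drv',P.round(3).tolist(),P.mean(0),w2p(P.mean(0)))
print('shaft tip',f(362,373,.047).round(3))
for u,v in((305,148),(430,157)):print('bed',f(u,v,.032).round(4),w2p(f(u,v,.032)))
for u,v in((275,132),):print('base',f(u,v,.012).round(4),w2p(f(u,v,.012)))
for u,v in((322,190),(543,210),(320,165)):print('jawR',f(u,v,.07).round(4),w2p(f(u,v,.07)))
for u,v in((298,46),(556,57)):print('tray',f(u,v,.034).round(4))
# red tips onto vertical plane y_p=0
n=np.append(p2w(.05,1)[:2]-BM,0);s=r.sense()
for u,v in((444,321),(531,315),(522,337),(462,300)):
    o,d=wray((u/1.5,v/1.5),np.array(s['tcp_pos']),np.array(s['ee_rot']));t=(np.append(BM,0)-o)@n/(d@n);q=o+d*t;print('tip',w2p(q).round(3),q[2].round(3),'ang from up',np.degrees(np.arctan2(-(w2p(q)[0]+.085),q[2]-.062)).round(1))
c,R,t=cam("top");o=-R.T@t
for u,v in((273,410),(260,550),(270,508)):
    uv=np.array([u/4+215,v/4+100]);d=px2plane("top",uv,0)[0]-o;k=(np.append(BM,0)-o)@n/(d@n);q=o+d*k;print('tipT',w2p(q).round(3),q[2].round(3))
E
```

```text
drv [[0.594, -0.155, 0.062], [0.566, -0.155, 0.062], [0.568, -0.051, 0.062], [0.595, -0.051, 0.062]] [ 0.5806406  -0.10276576  0.062     ] [ 0.04743572 -0.03869606]
shaft tip [0.58  0.015 0.047]
bed [ 0.6354 -0.2171  0.032 ] [ 0.11114835 -0.14832071]
bed [ 0.513  -0.2079  0.032 ] [-0.0115895  -0.14888533]
base [ 0.6703 -0.2361  0.012 ] [ 0.14752262 -0.16441865]
jawR [ 0.6138 -0.177   0.07  ] [ 0.08648263 -0.11002356]
jawR [ 0.4081 -0.1624  0.07  ] [-0.11979354 -0.11198608]
jawR [ 0.6154 -0.1997  0.07  ] [ 0.08986404 -0.13255881]
tray [ 0.6426 -0.3217  0.034 ]
tray [ 0.3829 -0.3208  0.034 ]
tip [-0.035  0.   ] 0.084 ang from up -66.4
tip [-0.135  0.   ] 0.045 ang from up 108.5
tip [-0.103 -0.   ] 0.112 ang from up 20.1
tip [-0.065  0.   ] 0.01 ang from up -159.3
tipT [-0.033 -0.   ] 0.054
tipT [-0.137 -0.   ] 0.016
tipT [-0.103 -0.   ] 0.091
```

```bash
python3 - <<'E'
from h import *
f=lambda u,v,z:wpx((u/1.5,v/1.5),z)
print('pad near edge lower/upper',w2p(f(236,300,.177)),w2p(f(222,270,.177)),w2p(f(205,275,.177)))
# triangulate handle end: wrist (146,292) far end; top (384,66)->
print('handle end', [w2p(f(148,292,z)) for z in(.2,.217,.23)])
for u,v in((240,60),(384,68),(386,140),(384,152),(222,118),(222,140)):
    print('top',u,v,[w2p(px2plane("top",np.array([u/4+215,v/4+100]),z)[0]).round(3).tolist() for z in(.12,.16,.177,.2,.217)])
plan([.56,-.12,.046])
E
```

```text
pad near edge lower/upper [ 0.13147592 -0.03547666] [ 0.14201405 -0.05692244] [ 0.15539648 -0.05223897]
handle end [array([ 0.19137917, -0.04309937]), array([ 0.181631  , -0.04889549]), array([ 0.17417652, -0.05332781])]
top 240 60 [[0.207, 0.044], [0.197, 0.045], [0.192, 0.046], [0.186, 0.047], [0.182, 0.047]]
top 384 68 [[0.209, -0.057], [0.198, -0.052], [0.194, -0.05], [0.187, -0.047], [0.183, -0.045]]
top 386 140 [[0.158, -0.061], [0.149, -0.056], [0.145, -0.054], [0.14, -0.051], [0.137, -0.049]]
top 384 152 [[0.149, -0.061], [0.141, -0.055], [0.137, -0.053], [0.132, -0.05], [0.129, -0.048]]
top 222 118 [[0.165, 0.054], [0.156, 0.055], [0.152, 0.055], [0.147, 0.056], [0.143, 0.056]]
top 222 140 [[0.15, 0.053], [0.141, 0.054], [0.138, 0.054], [0.133, 0.055], [0.129, 0.055]]
inc [0.0, 0.0, 0.0] [0.2731, -0.0013, 0.0018] rows 6.6
```

move_arm --increments '[0,0,0,0.04,-0.001,0.002,0.087,0,0,0,0.08,-0.001,0.002,0.087,0,0,0,0.12,-0.001,0.002,0.087,0,0,0,0.16,-0.001,0.002,0.087,0,0,0,0.2,-0.001,0.002,0.087,0,0,0,0.235,-0.001,0.002,0.087,0,0,0,0.26,-0.001,0.002,0.087,0,0,0,0.272,-0.001,0.002,0.087,0,0,0,0.272,-0.001,0.002,0.087]'

```text
time_s: 2.37
tcp_pos: [0.5567, -0.1216, 0.0444]
ee_rot: [[-0.008, -1.0, -0.0], [-0.0, -0.0, 1.0], [-1.0, 0.008, -0.0]]
wrist_force: [0.1, -0.2, 0.3]
gripper_width: 1.0
```

```bash
python3 - <<'E'
from h import *
im=get("wrist");save("w2",im,None,1.5)
E
```

```text
(no output)
```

View pics/w2.png

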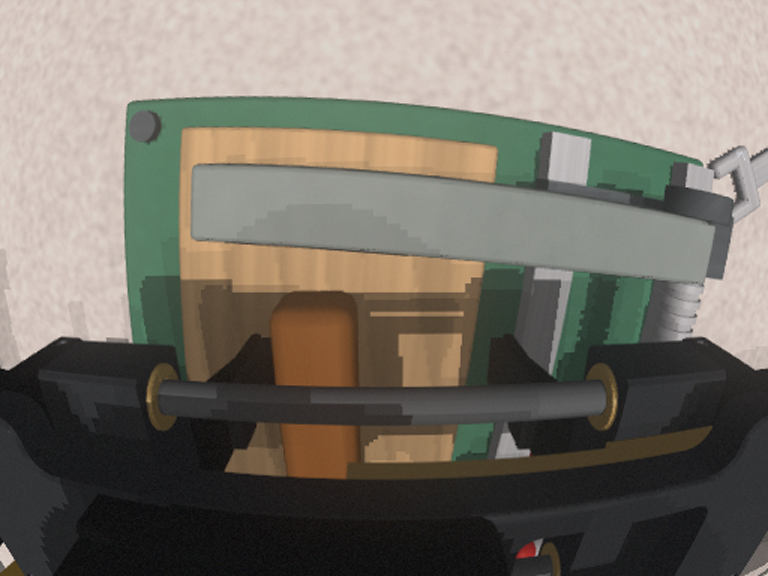

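move_arm --increments '[0,0,0,0,0,0,0.0,0,0,0,0,0,0,0.0,0,0,0,0,0,0,0.0,0,0,0,0,0,0,0.0,0,0,0,0,0,0,0.0,0,0,0,0,0,0,0.0,0,0,0,0,0,0,0.0,0,0,0,0,0,0,0.0]'

```text
time_s: 3.08
tcp_pos: [0.5607, -0.1202, 0.0481]
ee_rot: [[0.001, -1.0, -0.003], [-0.0, -0.003, 1.0], [-1.0, -0.001, -0.0]]
wrist_force: [1.1, 0.3, 0.6]
gripper_width: 0.479
```

```bash
python3 - <<'E'
from h import *
im=get("wrist");save("w3",im,None,1.5)
E
```

```text
(no output)
```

View pics/w3.png

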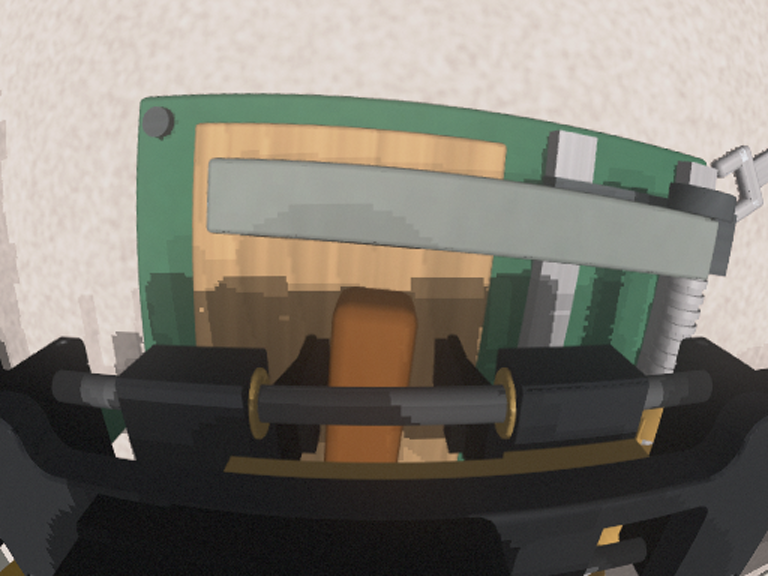

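move_arm --increments '[0,0,0,0,0,0,0.0,0,0,0,0,0,0,0.0,0,0,0,0,0,0,0.0,0,0,0,0,0,0,0.0,0,0,0,0,0,0,0.0,0,0,0,0,0,0,0.0]'

```text
time_s: 3.63
tcp_pos: [0.5604, -0.1203, 0.0479]
ee_rot: [[0.0, -1.0, -0.003], [0.0, -0.003, 1.0], [-1.0, -0.0, 0.0]]
wrist_force: [-0.2, 0.3, 2.2]
gripper_width: 0.361
```

move_arm --increments '[0,0,0,-0.015,0,0,0.0,0,0,0,-0.04,0,0,0.0,0,0,0,-0.08,0,0,0.0,0,0,0,-0.12,0,0,0.0,0,0,0,-0.14,0,0,0.0,0,0,0,-0.15,0,0,0.0,0,0,0,-0.15,0,0,0.0,0,0,0,-0.15,0,0,0.0]'

```text
time_s: 4.3
tcp_pos: [0.5589, -0.1201, 0.196]
ee_rot: [[-0.003, -1.0, -0.002], [0.001, -0.002, 1.0], [-1.0, 0.003, 0.001]]
wrist_force: [-0.6, 0.1, -1.6]
gripper_width: 0.36
```

```bash
python3 - <<'E'
from h import *
im=get("wrist");save("w4",im,None,1.5)
plan([.47,-.3765,.2],down(90))
E
```

```text
inc [90.1, -0.2, -0.3] [-0.0045, 0.0892, -0.2562] rows 12.6
```

View pics/w4.png

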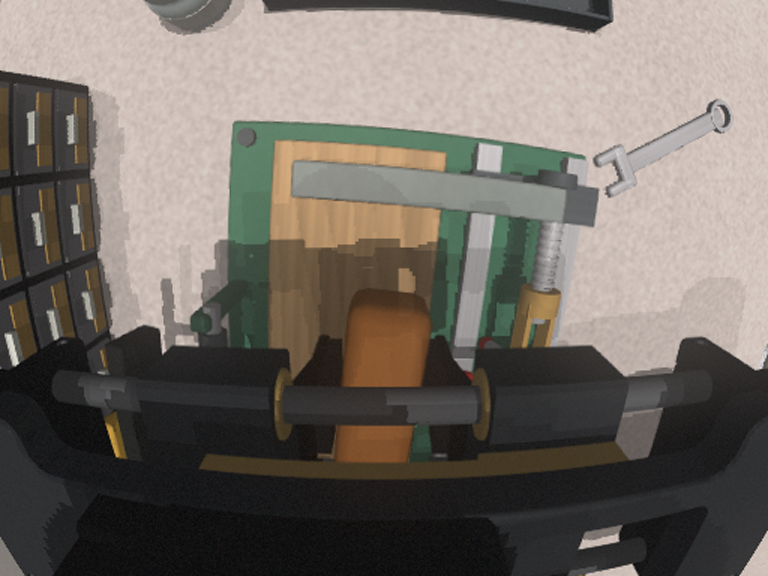

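move_arm --increments '[90,0,0,-0.004,0.089,-0.256,0.0,90,0,0,-0.004,0.089,-0.256,0.0,90,0,0,-0.004,0.089,-0.256,0.0,90,0,0,-0.004,0.089,-0.256,0.0,90,0,0,-0.004,0.089,-0.256,0.0,90,0,0,-0.004,0.089,-0.256,0.0,90,0,0,-0.004,0.089,-0.256,0.0,90,0,0,-0.004,0.089,-0.256,0.0,90,0,0,-0.004,0.089,-0.256,0.0,90,0,0,-0.004,0.089,-0.256,0.0,90,0,0,-0.004,0.089,-0.256,0.0,90,0,0,-0.004,0.089,-0.256,0.0]'

```text
time_s: 5.35
tcp_pos: [0.4706, -0.3759, 0.1983]
ee_rot: [[-0.006, -0.067, 0.998], [0.003, 0.998, 0.067], [-1.0, 0.004, -0.006]]
wrist_force: [0.2, -0.2, -0.6]
gripper_width: 0.361
```

```bash
python3 - <<'E'
from h import *
im=get("wrist");save("w5",im,None,1.5)
plan([.47,-.3765,.1],down(90))
plan([.47,-.3765,.1],down(90))
f=lambda u,v,z:wpx((u/1.5,v/1.5),z)
E
```

```text
inc [3.6, -0.3, -0.2] [0.0984, -0.001, -0.0002] rows 2.4
inc [3.6, -0.3, -0.2] [0.0984, -0.001, -0.0002] rows 2.4
```

View pics/w5.png

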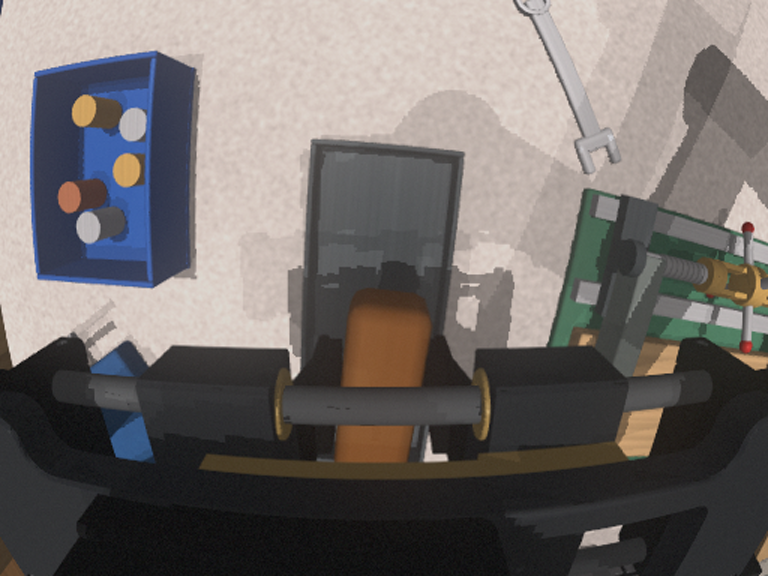

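move_arm --increments '[3.6,0,0,0.03,-0.001,0,0.0,3.6,0,0,0.065,-0.001,0,0.0,3.6,0,0,0.1,-0.001,0,0.0,3.6,0,0,0.13,-0.001,0,0.0,3.6,0,0,0.15,-0.001,0,0.0,3.6,0,0,0.165,-0.001,0,0.0,3.6,0,0,0.172,-0.001,0,0.0,3.6,0,0,0.174,-0.001,0,0.0,3.6,0,0,0.174,-0.001,0,0.0]'

```text
time_s: 6.15
tcp_pos: [0.4716, -0.3773, 0.0267]
ee_rot: [[-0.002, -0.012, 1.0], [0.001, 1.0, 0.012], [-1.0, 0.001, -0.002]]
wrist_force: [-0.3, -0.4, -1.4]
gripper_width: 0.36
```

```bash
python3 - <<'E'
from h import *
s=r.sense();print(s['wrist_force'],s['tcp_pos'])
E
```

```text
[-0.3459097  -0.35061805 -1.43473992] [ 0.47160355 -0.37732048  0.02673221]
```

Lower 4 mm, release slightly, and rise.

move_arm --increments '[0,0,0,0.004,0,0,0.0,0,0,0,0.004,0,0,0.0,0,0,0,0.004,0,0,0.048,0,0,0,0.004,0,0,0.048,0,0,0,0.004,0,0,0.048,0,0,0,0.004,0,0,0.048,0,0,0,0.004,0,0,0.048]'

```text
time_s: 6.73
tcp_pos: [0.4724, -0.3777, 0.0243]
ee_rot: [[0.001, -0.011, 1.0], [-0.0, 1.0, 0.011], [-1.0, -0.0, 0.001]]
wrist_force: [0.8, -0.2, -0.3]
gripper_width: 0.541
```

move_arm --increments '[0,0,0,-0.03,0,0,0.048,0,0,0,-0.07,0,0,0.048,0,0,0,-0.11,0,0,0.087,0,0,0,-0.15,0,0,0.087,0,0,0,-0.19,0,0,0.087,0,0,0,-0.23,0,0,0.087,0,0,0,-0.27,0,0,0.087,0,0,0,-0.29,0,0,0.087,0,0,0,-0.29,0,0,0.087]'

```text
time_s: 7.48
tcp_pos: [0.4738, -0.379, 0.321]
ee_rot: [[0.011, -0.011, 1.0], [-0.007, 1.0, 0.012], [-1.0, -0.007, 0.011]]
wrist_force: [0.2, -0.2, 0.3]
gripper_width: 0.96
```

```bash
python3 - <<'E'
from h import *
im=get("wrist");save("w6",im,None,1.5)
im=get("top");save("t6",im,(130,90,430,300),2.5)
plan([.46,.24,.32],down(90))
E
```

```text
inc [0.6, 0.1, 0.0] [-0.0055, 0.6175, -0.0055] rows 14.8
```

View pics/w6.png

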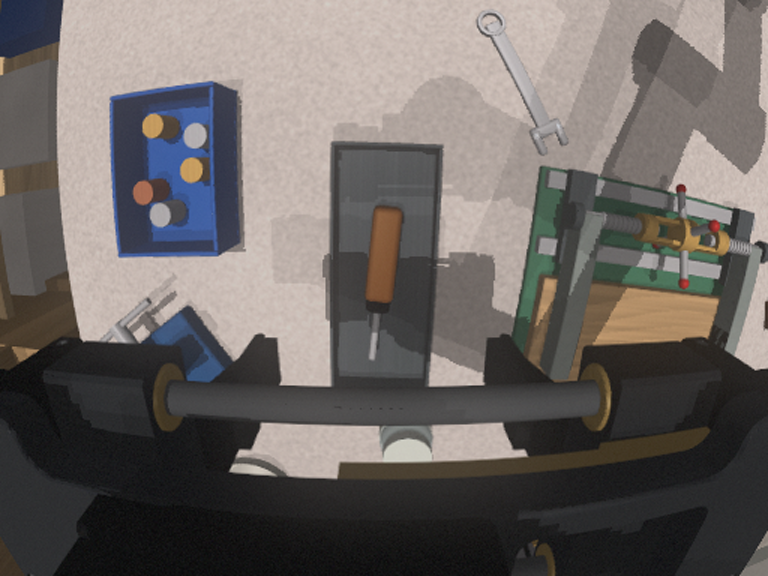

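View pics/t6.png

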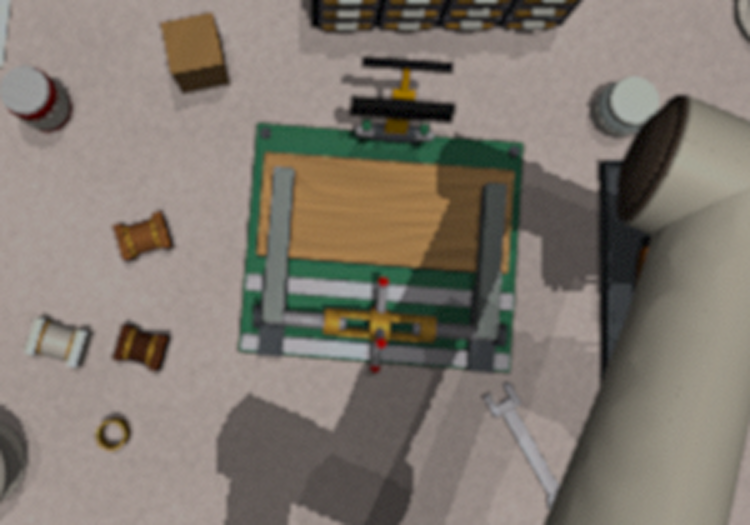

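```bash
python3 - <<'E'
from h import *
plan([.48,.26,.32],down(77))
print(px2plane("top",[(112,280),(118,277)],.02))
E
```

```text
inc [13.6, 0.1, -0.0] [-0.0055, 0.6372, 0.0148] rows 15.3
[[0.27860074 0.45113931 0.02      ]
 [0.2872664  0.43345202 0.02      ]]
```

move_arm --increments '[13.6,0,0,-0.005,0.637,0.015,0.087,13.6,0,0,-0.005,0.637,0.015,0.087,13.6,0,0,-0.005,0.637,0.015,0.087,13.6,0,0,-0.005,0.637,0.015,0.087,13.6,0,0,-0.005,0.637,0.015,0.087,13.6,0,0,-0.005,0.637,0.015,0.087,13.6,0,0,-0.005,0.637,0.015,0.087,13.6,0,0,-0.005,0.637,0.015,0.087,13.6,0,0,-0.005,0.637,0.015,0.087,13.6,0,0,-0.005,0.637,0.015,0.087,13.6,0,0,-0.005,0.637,0.015,0.087,13.6,0,0,-0.005,0.637,0.015,0.087]'

```text
time_s: 8.58
tcp_pos: [0.477, 0.1201, 0.316]
ee_rot: [[-0.003, 0.224, 0.975], [-0.001, 0.975, -0.224], [-1.0, -0.002, -0.003]]
wrist_force: [1.6, 0.3, 0.2]
gripper_width: 0.999
```

```bash
python3 - <<'E'
from h import *
plan([.48,.26,.32],down(77))
E
```

```text
inc [0.0, -0.2, 0.1] [-0.0043, 0.137, -0.0285] rows 3.4
```

move_arm --increments '[0,0,0,-0.004,0.137,-0.028,0.087,0,0,0,-0.004,0.137,-0.028,0.087,0,0,0,-0.004,0.137,-0.028,0.087,0,0,0,-0.004,0.137,-0.028,0.087,0,0,0,-0.004,0.137,-0.028,0.087,0,0,0,-0.004,0.137,-0.028,0.087]'

```text
time_s: 9.08
tcp_pos: [0.4811, 0.2583, 0.3196]
ee_rot: [[-0.003, 0.223, 0.975], [-0.003, 0.975, -0.223], [-1.0, -0.004, -0.003]]
wrist_force: [-0.3, 0.1, -0.4]
gripper_width: 1.0
```

```bash
python3 - <<'E'
from h import *
s=r.sense();print(s['tcp_pos'])
im=get("wrist");save("w7",im,None,1.5)
E
```

```text
[0.4811451  0.25828216 0.3196477 ]
```

View pics/w7.png

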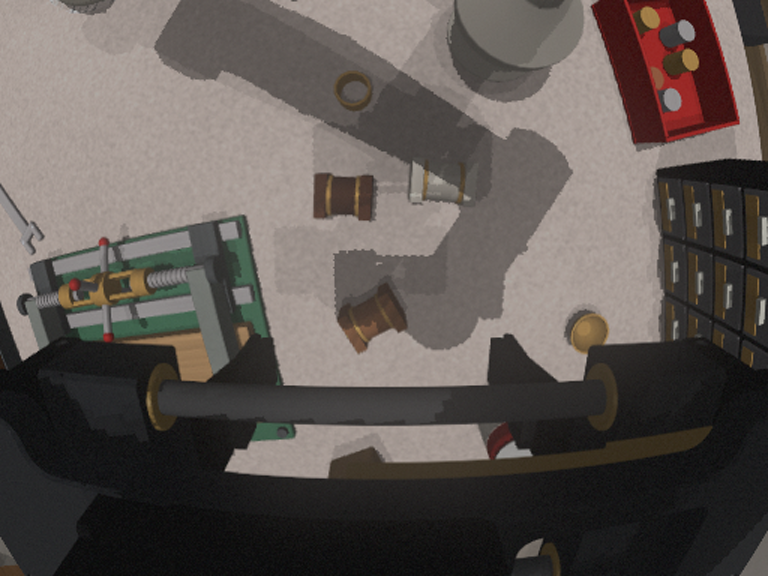

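```bash
python3 - <<'E'
from h import *
im=cv2.imread("pics/w7.png");save("w7c",im,(300,140,500,360),3)
E
```

```text
(no output)
```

View pics/w7c.png

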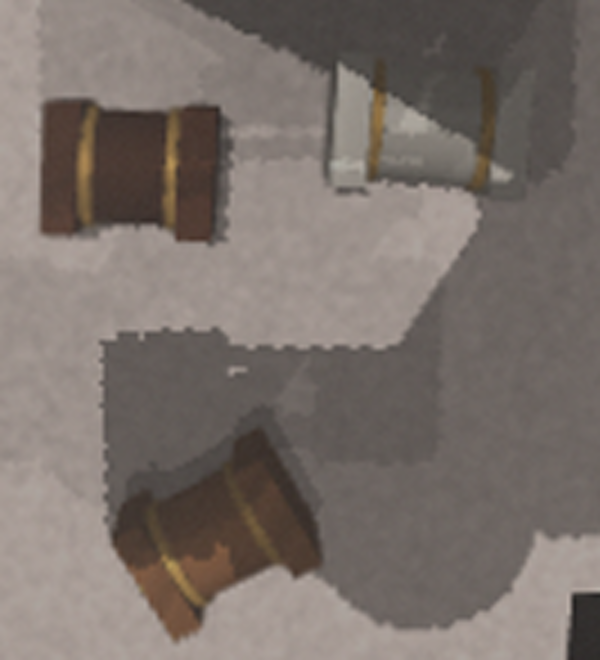

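```bash
python3 - <<'E'
from h import *
g=lambda u,v,z:wpx(((u/3+300)/1.5,(v/3+140)/1.5),z)
for n,(p,q) in dict(a=((88,165),(172,172)),b=((174,562),(252,512)),c=((377,120),(486,128))).items():
    P,Q=g(*p,.041),g(*q,.041);print(n,((P+Q)/2).round(4),np.linalg.norm(P-Q).round(4),'yaw',np.degrees(np.arctan2(-(Q-P)[0],(Q-P)[1])).round(1))
for L in ([(42,100),(220,105),(215,240),(40,235)],[(335,62),(525,75),(522,195),(328,190)],[(118,545),(258,430),(320,570),(178,640)]):
    P=np.array([g(*q,.044) for q in L]);print(P.mean(0).round(4),np.linalg.norm(np.roll(P,-1,0)-P,axis=1).round(3))
    d=P[1]+P[2]-P[0]-P[3];print(np.degrees(np.arctan2(-d[0],d[1])))
E
```

```text
a [0.4291 0.2294 0.041 ] 0.0273 yaw -18.4
b [0.5573 0.2266 0.041 ] 0.0326 yaw 21.3
c [0.4364 0.3276 0.041 ] 0.0356 yaw -15.9
[0.4293 0.2292 0.044 ] [0.057 0.044 0.057 0.044]
-15.28263242160168
[0.4379 0.3257 0.044 ] [0.061 0.039 0.063 0.041]
-14.404004482305012
[0.5605 0.2278 0.044 ] [0.063 0.054 0.056 0.041]
21.754389400230885
```

```bash
python3 - <<'E'
from h import *
plan([.4293,.2285,.1],down(75)); plan([.4293,.2285,.016],down(75))
E
```

```text
inc [2.0, -0.1, 0.2] [0.2204, -0.0392, -0.0438] rows 5.5
inc [2.0, -0.1, 0.2] [0.3044, -0.039, -0.0436] rows 7.4
```

move_arm --increments '[2,0,0,0.04,-0.012,-0.014,0.087,2,0,0,0.08,-0.024,-0.028,0.087,2,0,0,0.12,-0.039,-0.044,0.087,2,0,0,0.16,-0.039,-0.044,0.087,2,0,0,0.2,-0.039,-0.044,0.087,2,0,0,0.24,-0.039,-0.044,0.087,2,0,0,0.275,-0.039,-0.044,0.087,2,0,0,0.295,-0.039,-0.044,0.087,2,0,0,0.302,-0.039,-0.044,0.087,2,0,0,0.302,-0.039,-0.044,0.087]'

```text
time_s: 9.97
tcp_pos: [0.4296, 0.2279, 0.0184]
ee_rot: [[-0.003, 0.26, 0.966], [-0.003, 0.966, -0.26], [-1.0, -0.004, -0.002]]
wrist_force: [-0.3, -0.6, 1.0]
gripper_width: 1.001
```

```bash
python3 - <<'E'
from h import *
im=get("wrist");save("w8",im,None,1.5);print(r.sense()['tcp_pos'])
E
```

```text
[0.43057157 0.2291343  0.01995406]
```

View pics/w8.png

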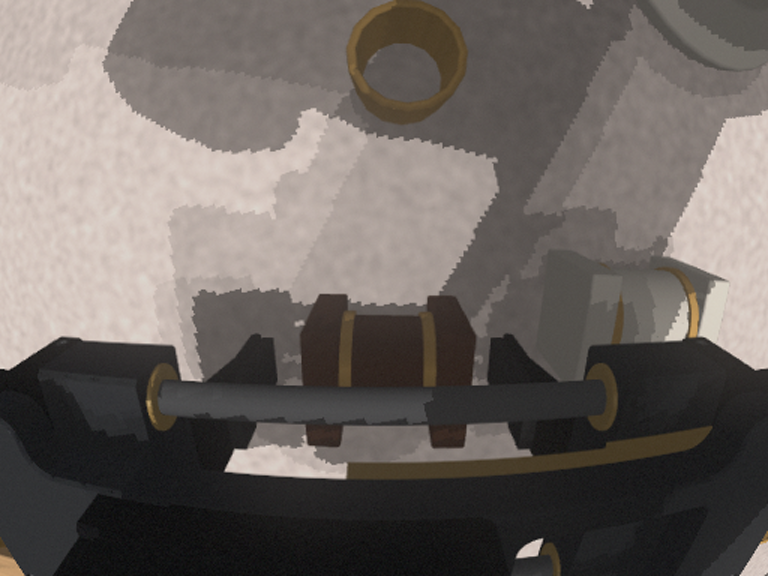

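move_arm --increments '[0,0,0,0.004,0,0,0.0,0,0,0,0.004,0,0,0.0,0,0,0,0.004,0,0,0.0,0,0,0,0.004,0,0,0.0,0,0,0,0.004,0,0,0.0,0,0,0,0.004,0,0,0.0,0,0,0,0.004,0,0,0.0,0,0,0,0.004,0,0,0.0,0,0,0,0.004,0,0,0.0]'

```text
time_s: 10.77
tcp_pos: [0.4304, 0.2303, 0.0163]
ee_rot: [[0.0, 0.258, 0.966], [0.0, 0.966, -0.258], [-1.0, 0.0, 0.0]]
wrist_force: [-0.4, -0.4, 4.9]
gripper_width: 0.645
```

move_arm --increments '[0,0,0,-0.015,0,0,0.0,0,0,0,-0.04,0,0,0.0,0,0,0,-0.08,0,0,0.0,0,0,0,-0.12,0,0,0.0,0,0,0,-0.16,0,0,0.0,0,0,0,-0.18,0,0,0.0,0,0,0,-0.18,0,0,0.0]'

```text
time_s: 11.35
tcp_pos: [0.4324, 0.232, 0.2009]
ee_rot: [[0.008, 0.257, 0.966], [0.007, 0.966, -0.258], [-1.0, 0.009, 0.006]]
wrist_force: [0.6, -0.3, -1.4]
gripper_width: 0.639
```

```bash
python3 - <<'E'
from h import *
im=get("wrist");save("w9",im,None,1.5);print(r.sense()['tcp_pos'])
P=p2w(.05,-.112+.019+.028,.19);print(P);plan(P,down(90+PY))
E
```

```text
[0.43083371 0.23095331 0.19769977]
[ 0.58108707 -0.12919063  0.19      ]
inc [-10.4, 0.2, -0.3] [0.0067, -0.3091, 0.2382] rows 9.4
```

View pics/w9.png

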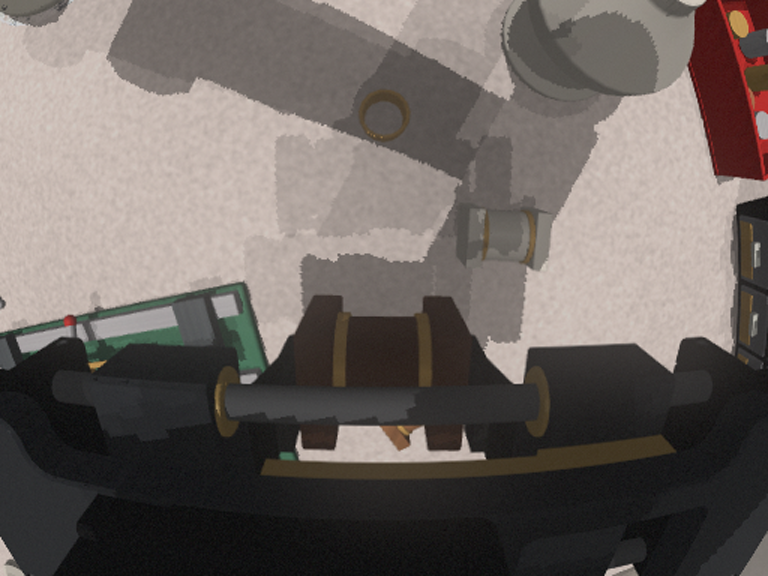

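move_arm --increments '[-10.4,0,0,0.007,-0.309,0.238,0.0,-10.4,0,0,0.007,-0.309,0.238,0.0,-10.4,0,0,0.007,-0.309,0.238,0.0,-10.4,0,0,0.007,-0.309,0.238,0.0,-10.4,0,0,0.007,-0.309,0.238,0.0,-10.4,0,0,0.007,-0.309,0.238,0.0,-10.4,0,0,0.007,-0.309,0.238,0.0,-10.4,0,0,0.007,-0.309,0.238,0.0,-10.4,0,0,0.007,-0.309,0.238,0.0,-10.4,0,0,0.007,-0.309,0.238,0.0,-10.4,0,0,0.007,-0.309,0.238,0.0,-10.4,0,0,0.007,-0.309,0.238,0.0]'

```text
time_s: 12.4
tcp_pos: [0.5789, -0.1309, 0.1853]
ee_rot: [[-0.006, 0.083, 0.997], [0.001, 0.997, -0.083], [-1.0, 0.0, -0.006]]
wrist_force: [-0.3, 0.2, -0.9]
gripper_width: 0.647
```

```bash
python3 - <<'E'
from h import *
im=get("wrist");save("w10",im,None,1.5);s=r.sense();print(s['tcp_pos'],s['gripper_width'])
P=p2w(.05,-.112+.019+.028,.051);plan(P,down(90+PY))
E
```

```text
[ 0.5789344  -0.12989716  0.18599475] 0.6432828998589941
inc [-0.0, -0.3, -0.0] [0.135, 0.0008, 0.0028] rows 3.2
```

View pics/w10.png

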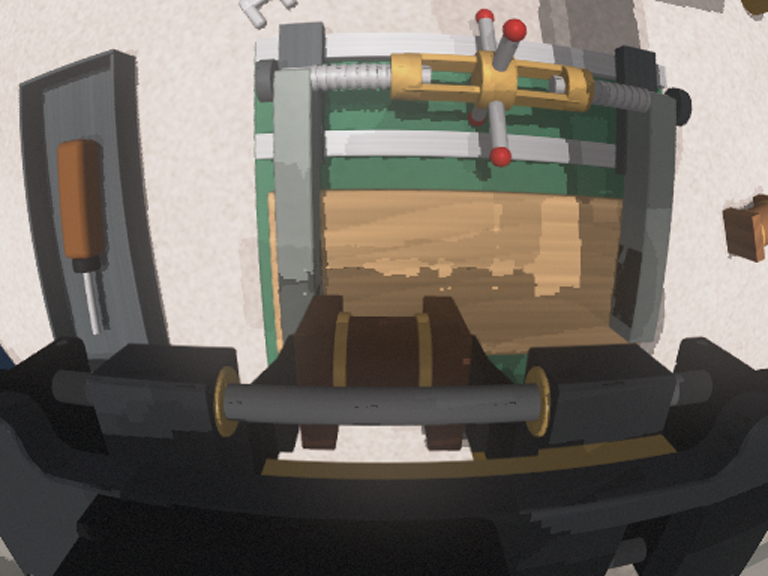

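move_arm --increments '[0,0,0,0.035,0.003,0.003,0.0,0,0,0,0.07,0.003,0.003,0.0,0,0,0,0.1,0.003,0.003,0.0,0,0,0,0.12,0.003,0.003,0.0,0,0,0,0.13,0.003,0.003,0.0,0,0,0,0.134,0.003,0.003,0.0,0,0,0,0.134,0.003,0.003,0.0,0,0,0,0.134,0.003,0.003,0.0]'

```text
time_s: 13.12
tcp_pos: [0.5846, -0.1267, 0.056]
ee_rot: [[0.002, 0.078, 0.997], [-0.0, 0.997, -0.078], [-1.0, -0.0, 0.002]]
wrist_force: [0.2, 0.0, -1.4]
gripper_width: 0.638
```

```bash
python3 - <<'E'
from h import *
im=get("wrist");save("w11",im,None,1.5);s=r.sense();print(s['tcp_pos'],s['gripper_width'],s['wrist_force'],w2p(s['tcp_pos']))
E
```

```text
[ 0.58477962 -0.12679101  0.05637875] 0.6406491163048882 [ 0.39700234  0.51850532 -1.66978014] [ 0.05348821 -0.06231197]
```

View pics/w11.png

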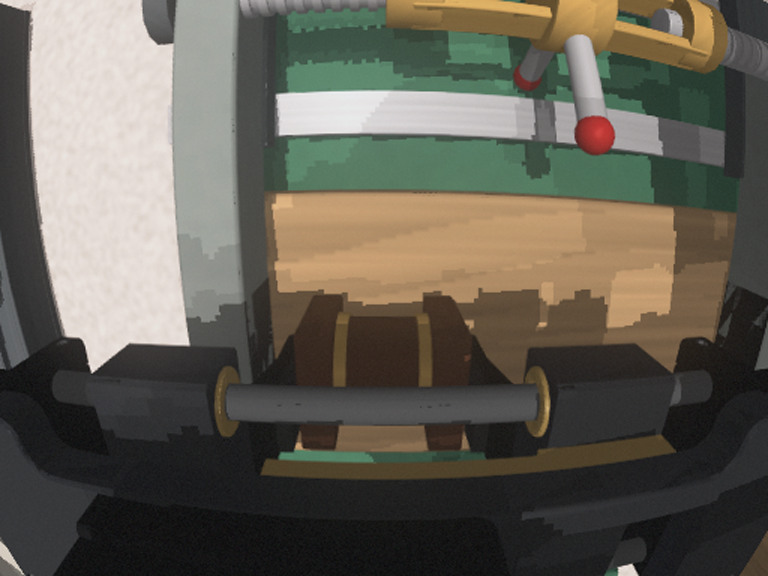

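move_arm --increments '[0,0,0,0.004,0,-0.003,0.0,0,0,0,0.007,0,-0.003,0.0,0,0,0,0.007,0,-0.003,0.0,0,0,0,0.007,0,-0.003,0.0]'

```text
time_s: 13.5
tcp_pos: [0.5808, -0.1269, 0.0483]
ee_rot: [[0.001, 0.08, 0.997], [0.0, 0.997, -0.08], [-1.0, 0.0, 0.001]]
wrist_force: [-0.5, 1.4, 1.6]
gripper_width: 0.645
```

```bash
python3 - <<'E'
from h import *
s=r.sense();print(s['tcp_pos'],s['gripper_width'],s['wrist_force'],w2p(s['tcp_pos']))
E
```

```text
[ 0.58080704 -0.12692249  0.04831808] 0.6448245206520379 [-0.46111661  1.36868015  1.63032513] [ 0.04953897 -0.06276162]
```

move_arm --increments '[0,0,0,0,0,0,0.062,0,0,0,0,0,0,0.062,0,0,0,0,0,0,0.062,0,0,0,-0.02,0,0,0.062,0,0,0,-0.05,0,0,0.062,0,0,0,-0.07,0,0,0.062,0,0,0,-0.07,0.03,0,0.0,0,0,0,-0.07,0.06,0,0.0,0,0,0,-0.07,0.06,0,0.0,0,0,0,-0.07,0.06,0,0.0,0,0,0,-0.07,0.06,0,0.0,0,0,0,-0.07,0.06,0,0.0]'

```text
time_s: 14.5
tcp_pos: [0.5851, -0.0678, 0.1175]
ee_rot: [[-0.001, 0.08, 0.997], [-0.0, 0.997, -0.08], [-1.0, -0.0, -0.001]]
wrist_force: [-0.2, -0.9, 1.3]
gripper_width: 0.349
```

move_arm --increments '[0,0,0,0,0,0,0.0,0,0,0,0,0,0,0.0,0,0,0,0,0,0,0.0,0,0,0,0,0,0,0.0,0,0,0,0,0,0,0.0,0,0,0,0,0,0,0.0]'

```text
time_s: 15.0
tcp_pos: [0.5854, -0.0672, 0.1177]
ee_rot: [[0.0, 0.08, 0.997], [0.0, 0.997, -0.08], [-1.0, 0.0, 0.0]]
wrist_force: [-0.7, 0.0, 0.6]
gripper_width: 0.01
```

```bash
python3 - <<'E'
from h import *
im=get("wrist");save("w12",im,None,1.5);s=r.sense();print(s['tcp_pos'],s['gripper_width'],w2p(s['tcp_pos']))
E
```

```text
[ 0.585376   -0.06718467  0.11773245] 0.008990975282212385 [ 0.0493023 -0.0028498]
```

View pics/w12.png

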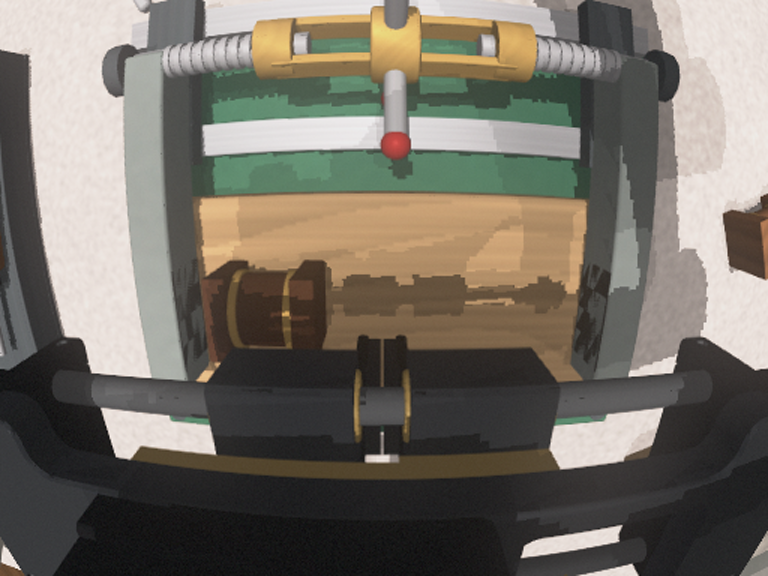

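```bash
python3 - <<'E'
from h import *
f=lambda u,v,z:wpx((u/1.5,v/1.5),z)
for u,v in((327,262),(293,262),(243,262),(210,272),(327,350),(322,372)):print(u,v,w2p(f(u,v,.076)).round(4))
im=get("top");save("t12",im,(215,120,365,250),5)
E
```

```text
327 262 [ 0.0177 -0.0285]
293 262 [ 0.0176 -0.0441]
243 262 [ 0.0173 -0.068 ]
210 272 [ 0.0219 -0.0852]
327 350 [ 0.0607 -0.0301]
322 372 [ 0.0726 -0.0331]
```

View pics/t12.png

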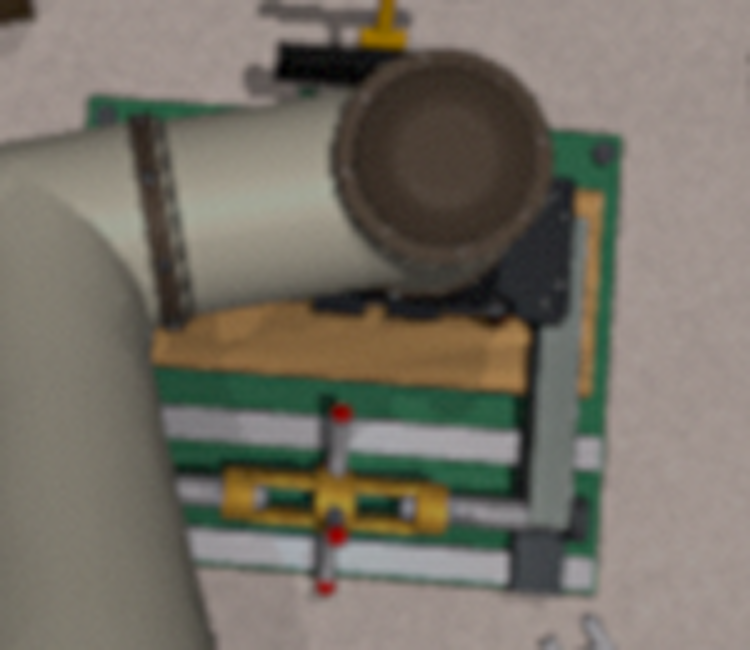

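move_arm --increments '[0,0,0,0.03,0,0.001,0.0,0,0,0,0.055,0,0.001,0.0,0,0,0,0.063,0,0.001,0.0,0,0,0,0.063,0,0.001,0.0,0,0,0,0.063,-0.01,0.001,0.0,0,0,0,0.063,-0.015,0.001,0.0,0,0,0,0.063,-0.02,0.001,0.0,0,0,0,0.063,-0.025,0.001,0.0,0,0,0,0.063,-0.03,0.001,0.0,0,0,0,0.063,-0.035,0.001,0.0,0,0,0,0.063,-0.035,0.001,0.0]'

```text
time_s: 16.02
tcp_pos: [0.5837, -0.103, 0.0552]
ee_rot: [[0.001, 0.081, 0.997], [-0.0, 0.997, -0.081], [-1.0, -0.0, 0.001]]
wrist_force: [0.5, 0.4, 0.7]
gripper_width: 0.008
```

move_arm --increments '[0,0,0,0,0.01,0,0.0,0,0,0,-0.03,0.02,0,0.0,0,0,0,-0.07,0.02,0,0.087,0,0,0,-0.11,0.02,0,0.087,0,0,0,-0.13,0.02,0,0.087,0,0,0,-0.13,0.02,0,0.087,0,0,0,-0.13,0.02,0,0.087]'

```text
time_s: 16.6
tcp_pos: [0.5855, -0.0813, 0.1859]
ee_rot: [[0.002, 0.079, 0.997], [0.001, 0.997, -0.079], [-1.0, 0.001, 0.002]]
wrist_force: [0.2, 0.2, 0.1]
gripper_width: 0.297
```

```bash
python3 - <<'E'
from h import *
im=get("wrist");save("w13",im,None,1.5);s=r.sense();print(s['tcp_pos'],s['gripper_width'],w2p(s['tcp_pos']))
plan([.465,.30,.25],down(75))
E
```

```text
[ 0.58447901 -0.08148396  0.18415555] 0.34492231700097253 [ 0.049555   -0.01717497]
inc [10.4, -0.1, -0.0] [-0.0655, 0.3708, -0.1495] rows 9.7
```

View pics/w13.png

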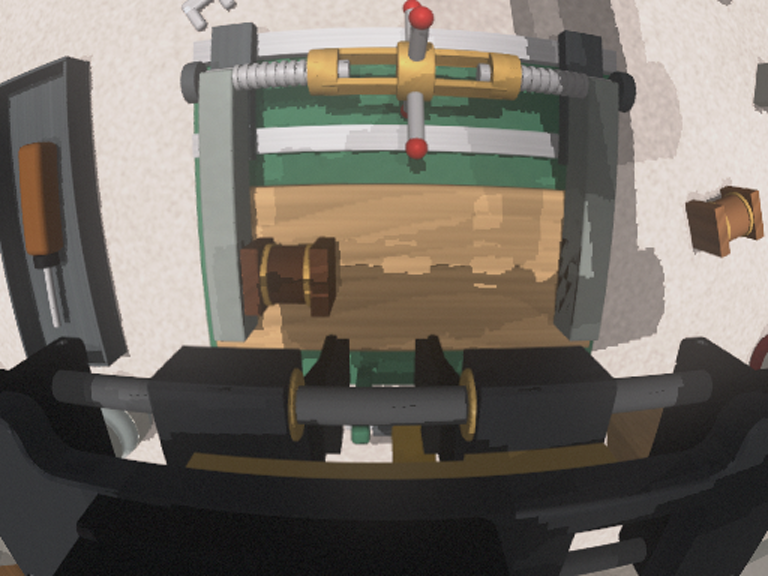

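```bash
python3 - <<'E'
from h import *
f=lambda u,v,z:wpx((u/1.5,v/1.5),z)
print([w2p(f(u,v,.032)).round(4) for u,v in((335,237),(245,240))])
plan([.45,.3265,.18],down(75))
E
```

```text
[array([ 0.0245, -0.0507]), array([ 0.0257, -0.116 ])]
inc [10.4, -0.1, -0.0] [0.0045, 0.396, -0.1665] rows 10.3
```

move_arm --increments '[10.4,0,0,0.004,0.396,-0.166,0.087,10.4,0,0,0.004,0.396,-0.166,0.087,10.4,0,0,0.004,0.396,-0.166,0.087,10.4,0,0,0.004,0.396,-0.166,0.087,10.4,0,0,0.004,0.396,-0.166,0.087,10.4,0,0,0.004,0.396,-0.166,0.087,10.4,0,0,0.004,0.396,-0.166,0.087,10.4,0,0,0.004,0.396,-0.166,0.087,10.4,0,0,0.004,0.396,-0.166,0.087,10.4,0,0,0.004,0.396,-0.166,0.087,10.4,0,0,0.004,0.396,-0.166,0.087,10.4,0,0,0.004,0.396,-0.166,0.087]'

```text
time_s: 17.65
tcp_pos: [0.4493, 0.3285, 0.1784]
ee_rot: [[-0.002, 0.254, 0.967], [-0.003, 0.967, -0.254], [-1.0, -0.003, -0.002]]
wrist_force: [-0.3, -0.9, 0.5]
gripper_width: 0.996
```

```bash
python3 - <<'E'
from h import *
im=get("wrist");save("w14",im,None,1.5);s=r.sense();print(s['tcp_pos'],s['gripper_width'])
im=get("top");save("t14",im,(130,90,430,300),2.5)
E
```

```text
[0.44975934 0.32657002 0.17856069] 0.9982785891598671
```

View pics/w14.png

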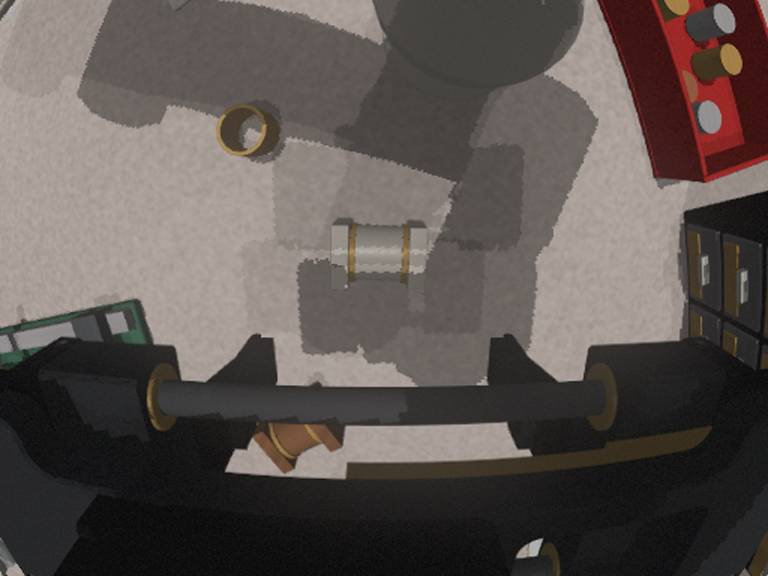

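View pics/t14.png

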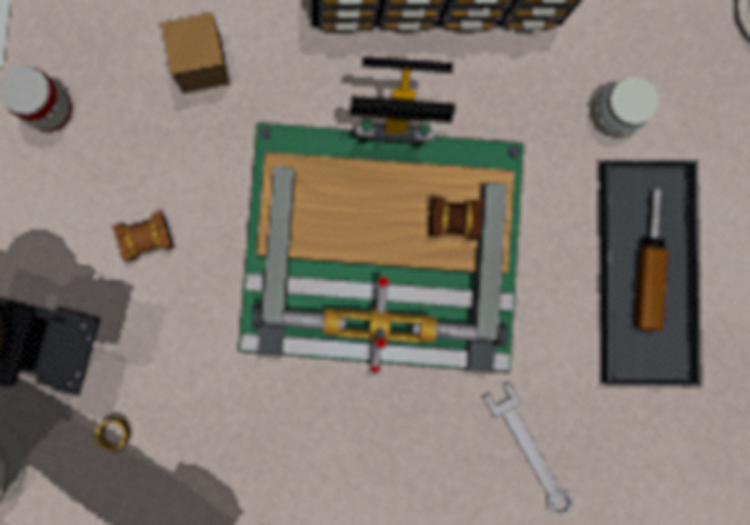

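```bash
python3 - <<'E'
from h import *
f=lambda u,v,z:wpx((u/1.5,v/1.5),z)
P,Q=f(352,253,.041),f(406,253,.041);print((P+Q)/2,np.linalg.norm(P-Q),np.degrees(np.arctan2(-(Q-P)[0],(Q-P)[1])))
for u,v in((332,220),(428,222),(348,290),(331,288)):print(f(u,v,.044))
c=(f(332,220,.044)+f(428,222,.044))/2;print(c)
M=(P+Q)/2;plan([M[0],M[1],.016],down(75))
E
```

```text
[0.43358152 0.32649954 0.041     ] 0.035951557036034254 -14.871998100857276
[0.40385637 0.30280374 0.044     ]
[0.4211963  0.36286223 0.044     ]
[0.45217164 0.29993749 0.044     ]
[0.44787186 0.28918187 0.044     ]
[0.41252634 0.33283298 0.044     ]
inc [0.1, -0.1, 0.2] [0.1629, -0.0026, -0.0161] rows 3.9
```

move_arm --increments '[0,0,0,0.03,-0.003,-0.016,0.087,0,0,0,0.07,-0.003,-0.016,0.087,0,0,0,0.11,-0.003,-0.016,0.087,0,0,0,0.14,-0.003,-0.016,0.087,0,0,0,0.155,-0.003,-0.016,0.087,0,0,0,0.162,-0.003,-0.016,0.087,0,0,0,0.162,-0.003,-0.016,0.087,0,0,0,0.162,-0.003,-0.016,0.087]'

```text
time_s: 18.42
tcp_pos: [0.4357, 0.3265, 0.0191]
ee_rot: [[0.0, 0.259, 0.966], [0.0, 0.966, -0.259], [-1.0, 0.0, 0.0]]
wrist_force: [0.6, 0.1, 0.4]
gripper_width: 1.002
```

move_arm --increments '[0,0,0,0,0,0,0.0,0,0,0,0,0,0,0.0,0,0,0,0,0,0,0.0,0,0,0,0,0,0,0.0,0,0,0,0,0,0,0.0,0,0,0,0,0,0,0.0,0,0,0,0,0,0,0.0,0,0,0,0,0,0,0.0]'

```text
time_s: 19.08
tcp_pos: [0.4354, 0.3277, 0.0196]
ee_rot: [[0.001, 0.258, 0.966], [0.001, 0.966, -0.258], [-1.0, 0.002, 0.001]]
wrist_force: [-0.3, 0.4, 6.5]
gripper_width: 0.733
```

```bash
python3 - <<'E'
from h import *
im=get("wrist");save("w15",im,None,1.5);s=r.sense();print(s['tcp_pos'],s['gripper_width']*87)
E
```

```text
[0.43539731 0.32768152 0.01958532] 63.79747967123598
```

View pics/w15.png

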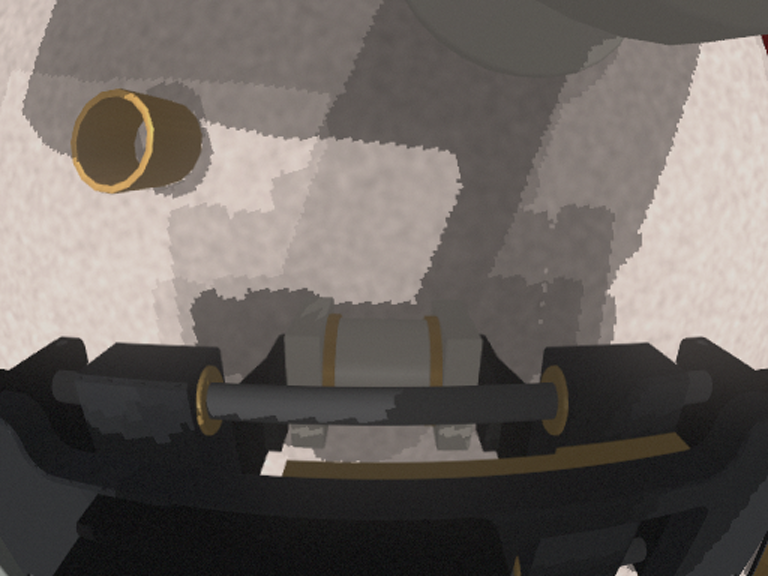

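move_arm --increments '[0,0,0,-0.015,0,0,0.0,0,0,0,-0.04,0,0,0.0,0,0,0,-0.08,0,0,0.0,0,0,0,-0.12,0,0,0.0,0,0,0,-0.16,0,0,0.0,0,0,0,-0.175,0,0,0.0,0,0,0,-0.175,0,0,0.0]'

```text
time_s: 19.72
tcp_pos: [0.4365, 0.3287, 0.1984]
ee_rot: [[0.006, 0.258, 0.966], [0.007, 0.966, -0.258], [-1.0, 0.008, 0.004]]
wrist_force: [0.0, -0.8, -1.4]
gripper_width: 0.736
```

```bash
python3 - <<'E'
from h import *
s=r.sense();print(s['tcp_pos'],s['gripper_width']*87)
plan(p2w(.05,0.0,.19),down(90+PY))
E
```

```text
[0.43649651 0.32872647 0.19843315] 64.02425401635347
inc [-10.3, 0.3, -0.5] [0.0066, -0.3413, 0.246] rows 10.1
```

move_arm --increments '[-10.3,0,0,0.007,-0.341,0.246,0.0,-10.3,0,0,0.007,-0.341,0.246,0.0,-10.3,0,0,0.007,-0.341,0.246,0.0,-10.3,0,0,0.007,-0.341,0.246,0.0,-10.3,0,0,0.007,-0.341,0.246,0.0,-10.3,0,0,0.007,-0.341,0.246,0.0,-10.3,0,0,0.007,-0.341,0.246,0.0,-10.3,0,0,0.007,-0.341,0.246,0.0,-10.3,0,0,0.007,-0.341,0.246,0.0,-10.3,0,0,0.007,-0.341,0.246,0.0,-10.3,0,0,0.007,-0.341,0.246,0.0,-10.3,0,0,0.007,-0.341,0.246,0.0]'

```text
time_s: 20.72
tcp_pos: [0.5837, -0.0685, 0.1838]
ee_rot: [[-0.005, 0.086, 0.996], [-0.0, 0.996, -0.086], [-1.0, -0.001, -0.005]]
wrist_force: [-0.3, -0.6, -1.1]
gripper_width: 0.736
```

```bash
python3 - <<'E'
from h import *
im=get("wrist");save("w16",im,None,1.5);s=r.sense();print(s['tcp_pos'],s['gripper_width']*87,w2p(s['tcp_pos']))
plan(p2w(.05,0.0,.053),down(90+PY))
E
```

```text
[ 0.58341934 -0.0669035   0.18427823] 63.799591590739254 [ 0.04732939 -0.00272647]
inc [-0.2, -0.3, 0.0] [0.1313, 0.0028, 0.0033] rows 3.1
```

View pics/w16.png

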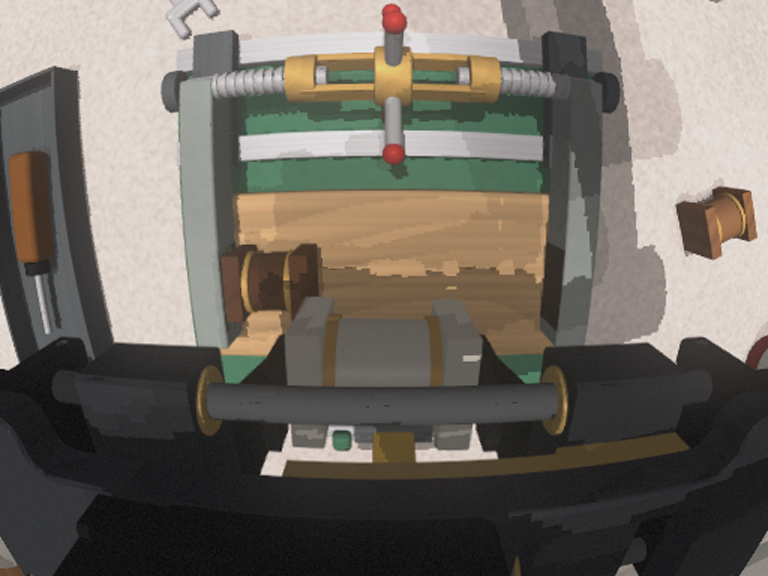

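move_arm --increments '[0,0,0,0.035,0.006,0.002,0.0,0,0,0,0.07,0.006,0.002,0.0,0,0,0,0.1,0.006,0.002,0.0,0,0,0,0.118,0.006,0.002,0.0,0,0,0,0.127,0.006,0.002,0.0,0,0,0,0.13,0.006,0.002,0.0,0,0,0,0.13,0.006,0.002,0.0,0,0,0,0.13,0.006,0.002,0.0]'

```text
time_s: 21.43
tcp_pos: [0.588, -0.0594, 0.058]
ee_rot: [[0.002, 0.08, 0.997], [0.0, 0.997, -0.08], [-1.0, 0.0, 0.002]]
wrist_force: [0.6, 0.7, -1.1]
gripper_width: 0.735
```

```bash
python3 - <<'E'
from h import *
s=r.sense();print(s['tcp_pos'],s['gripper_width']*87,w2p(s['tcp_pos']),s['wrist_force'])
E
```

```text
[ 0.58798659 -0.05938212  0.05800581] 63.920760830926156 [0.05127873 0.00513698] [ 0.58925961  0.65822342 -1.14432217]
```

Lower 6 mm, release, rise and go towards b.

move_arm --increments '[0,0,0,0.004,-0.002,-0.001,0.0,0,0,0,0.0065,-0.002,-0.001,0.0,0,0,0,0.0065,-0.002,-0.001,0.0,0,0,0,0.0065,-0.002,-0.001,0.0,0,0,0,0.0065,-0.002,-0.001,0.07,0,0,0,0.0065,-0.002,-0.001,0.07,0,0,0,0.0065,-0.002,-0.001,0.07,0,0,0,-0.02,-0.002,-0.001,0.07,0,0,0,-0.05,-0.002,-0.001,0.07,0,0,0,-0.09,-0.002,-0.001,0.07,0,0,0,-0.13,-0.002,-0.001,0.07,0,0,0,-0.13,-0.002,-0.001,0.07]'

```text
time_s: 22.43
tcp_pos: [0.5908, -0.0623, 0.1958]
ee_rot: [[0.017, 0.08, 0.997], [-0.001, 0.997, -0.08], [-1.0, 0.001, 0.017]]
wrist_force: [1.8, -0.0, 1.2]
gripper_width: 0.803
```

```bash
python3 - <<'E'
from h import *
im=get("wrist");save("w17",im,None,1.5);s=r.sense();print(s['tcp_pos'],s['gripper_width']*87,w2p(s['tcp_pos']),s['joints'])
plan([.54,.227,.2],down(90+20+90)); plan([.54,.227,.2],down(20))
E
```

```text
[ 0.58878733 -0.06191475  0.19182855] 69.98002056550503 [0.05228    0.00267673] [ 9.69098696e+00  2.02511742e+01 -8.12946447e+00  7.56087677e-02
 -6.09999259e+01 -1.04364018e+02]
inc [-114.6, 0.5, 0.6] [-0.0085, 0.284, -0.0719] rows 16.0
inc [65.4, 0.5, -0.4] [-0.0085, 0.284, -0.0719] rows 9.1
```

View pics/w17.png

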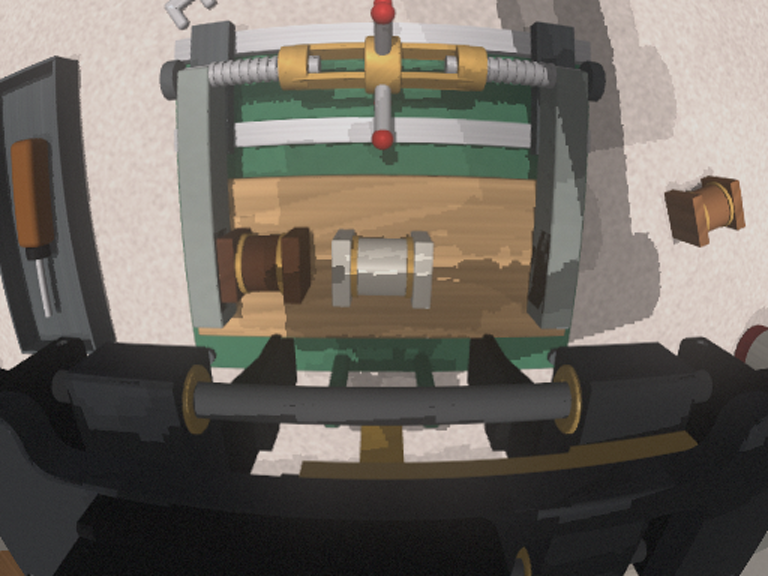

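move_arm --increments '[-114,0,0,-0.008,0.284,-0.072,0.087,-114,0,0,-0.008,0.284,-0.072,0.087,-114,0,0,-0.008,0.284,-0.072,0.087,-114,0,0,-0.008,0.284,-0.072,0.087,-114,0,0,-0.008,0.284,-0.072,0.087,-114,0,0,-0.008,0.284,-0.072,0.087,-114,0,0,-0.008,0.284,-0.072,0.087,-114,0,0,-0.008,0.284,-0.072,0.087,-114,0,0,-0.008,0.284,-0.072,0.087,-114,0,0,-0.008,0.284,-0.072,0.087,-114,0,0,-0.008,0.284,-0.072,0.087,-114,0,0,-0.008,0.284,-0.072,0.087]'

```text
time_s: 23.48
tcp_pos: [0.5366, 0.2268, 0.1932]
ee_rot: [[-0.002, -0.989, 0.145], [-0.001, 0.145, 0.989], [-1.0, 0.002, -0.002]]
wrist_force: [-0.1, 0.1, 0.6]
gripper_width: 1.002
```

```bash
python3 - <<'E'
from h import *
s=r.sense();print(s['tcp_pos'],s['joints'])
plan([.56,.235,.2],down(200))
E
```

```text
[0.53659116 0.22682544 0.19316837] [ 3.88226652e+01  1.96682622e+01 -8.76713962e+00 -2.65878161e-02
 -6.17094395e+01 -4.71679608e+01]
inc [-28.4, -0.1, -0.1] [-0.0069, -0.022, 0.0115] rows 4.0
```

move_arm --increments '[-28,0,0,-0.007,-0.022,0.012,0.087,-28,0,0,-0.007,-0.022,0.012,0.087,-28,0,0,-0.007,-0.022,0.012,0.087,-28,0,0,-0.007,-0.022,0.012,0.087,-28,0,0,-0.007,-0.022,0.012,0.087,-28,0,0,-0.007,-0.022,0.012,0.087]'

```text
time_s: 23.98
tcp_pos: [0.5604, 0.2351, 0.2005]
ee_rot: [[-0.002, -0.945, -0.327], [-0.001, -0.327, 0.945], [-1.0, 0.002, -0.0]]
wrist_force: [-0.2, -0.3, 0.5]
gripper_width: 1.001
```

```bash
python3 - <<'E'
from h import *
im=get("wrist");save("w18",im,None,1.5);s=r.sense();print(s['tcp_pos'],s['joints'])
E
```

```text
[0.56045654 0.23522283 0.20081575] [ 3.80036592e+01  2.16610898e+01 -4.54908092e+00 -1.47873821e-02
 -6.38805435e+01 -1.88859376e+01]
```

View pics/w18.png

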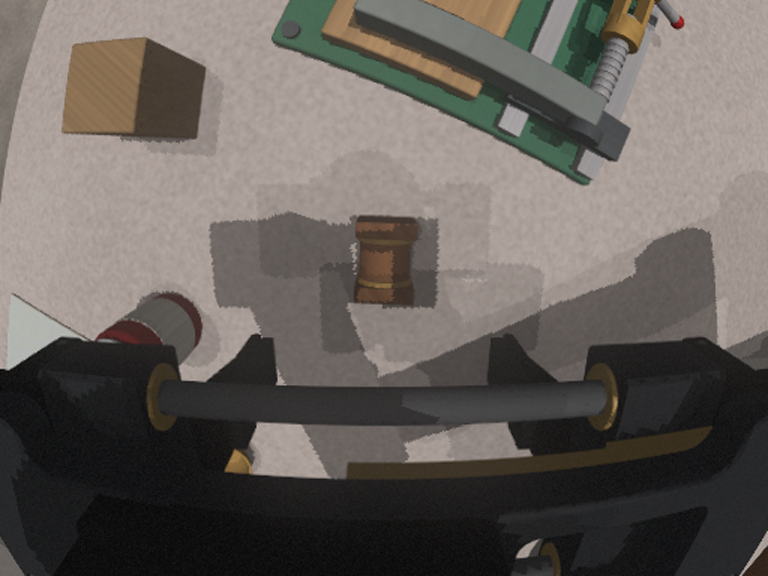

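```bash
python3 - <<'E'
from h import *
f=lambda u,v,z:wpx((u/1.5,v/1.5),z)
s=r.sense();R=np.array(s['ee_rot'])
ends=[f(387,222,.04),f(385,300,.03)]
C=f(357,215,.044),f(417,217,.044),f(413,306,.03),f(355,304,.03)
rings=f(387,240,.041),f(386,283,.041)
print('rings',rings,(rings[0]+rings[1])/2); d=rings[1]-rings[0];print(np.degrees(np.arctan2(-d[0],d[1])))
print([c.round(4) for c in C])
b=(rings[0]+rings[1])/2
for u,v,z in((200,320,.1),(165,295,.1),(200,320,.0),(185,345,.0)):
    q=f(u,v,z);print(q.round(3),'rel tool y,z',(R.T@(q-b)).round(3))
tp=px2plane("top",[(145,130),(148,128)],.02);print(tp)
E
```

```text
rings (array([0.56524777, 0.21086877, 0.041     ]), array([0.55550135, 0.24096963, 0.041     ])) [0.56037456 0.2259192  0.041     ]
17.94154703397612
[array([0.591 , 0.2005, 0.044 ]), array([0.5511, 0.1881, 0.044 ]), array([0.5289, 0.2542, 0.03  ]), array([0.5713, 0.2671, 0.03  ])]
[0.666 0.288 0.1  ] rel tool y,z [-0.059 -0.12   0.024]
[0.693 0.28  0.1  ] rel tool y,z [-0.059 -0.143  0.007]
[0.697 0.337 0.   ] rel tool y,z [ 0.041 -0.166  0.061]
[0.707 0.367 0.   ] rel tool y,z [ 0.041 -0.185  0.085]
[[0.72938054 0.3588486  0.02      ]
 [0.73549661 0.34975322 0.02      ]]
```

```bash
python3 - <<'E'
from h import *
plan([.5605,.2275,.016],down(198))
E
```

```text
inc [1.1, -0.0, -0.1] [0.1848, 0.0022, -0.0073] rows 4.4
```

move_arm --increments '[1,0,0,0.03,0.002,-0.007,0.087,1,0,0,0.07,0.002,-0.007,0.087,1,0,0,0.11,0.002,-0.007,0.087,1,0,0,0.15,0.002,-0.007,0.087,1,0,0,0.172,0.002,-0.007,0.087,1,0,0,0.182,0.002,-0.007,0.087,1,0,0,0.185,0.002,-0.007,0.087,1,0,0,0.185,0.002,-0.007,0.087]'

```text
time_s: 24.7
tcp_pos: [0.5617, 0.2283, 0.0168]
ee_rot: [[0.0, -0.95, -0.313], [-0.0, -0.313, 0.95], [-1.0, -0.0, -0.0]]
wrist_force: [-0.4, 0.3, -0.1]
gripper_width: 1.0
```

move_arm --increments '[0,0,0,0.002,0,0,0.0,0,0,0,0.002,0,0,0.0,0,0,0,0.002,0,0,0.0,0,0,0,0.002,0,0,0.0,0,0,0,0.002,0,0,0.0,0,0,0,0.002,0,0,0.0,0,0,0,0.002,0,0,0.0,0,0,0,0.002,0,0,0.0,0,0,0,0.002,0,0,0.0,0,0,0,0.002,0,0,0.0]'

```text
time_s: 25.53
tcp_pos: [0.5611, 0.2281, 0.0148]
ee_rot: [[-0.0, -0.95, -0.314], [-0.0, -0.314, 0.95], [-1.0, 0.0, -0.0]]
wrist_force: [0.0, -1.0, 2.1]
gripper_width: 0.441
```

```bash
python3 - <<'E'
from h import *
im=get("wrist");save("w19",im,None,1.5);s=r.sense();print(s['tcp_pos'],s['gripper_width']*87,s['wrist_force'])
E
```

```text
[0.56110292 0.22807086 0.01477594] 38.11573992903128 [ 0.20096896 -0.00062851  0.14270205]
```

View pics/w19.png

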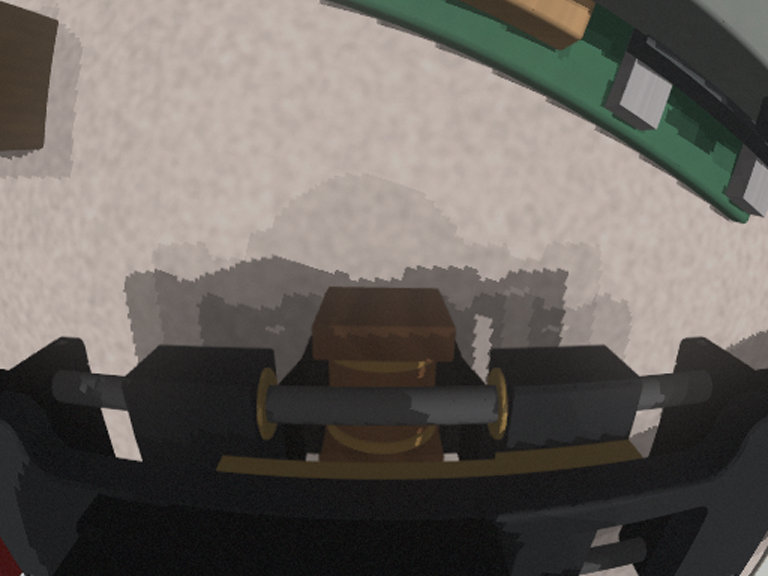

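move_arm --increments '[0,0,0,-0.015,0,0,0.0,0,0,0,-0.04,0,0,0.0,0,0,0,-0.08,0,0,0.0,0,0,0,-0.12,0,0,0.0,0,0,0,-0.16,0,0,0.0,0,0,0,-0.185,0,0,0.0,0,0,0,-0.185,0,0,0.0]'

```text
time_s: 26.17
tcp_pos: [0.5644, 0.2298, 0.207]
ee_rot: [[0.012, -0.949, -0.315], [0.007, -0.315, 0.949], [-1.0, -0.014, 0.002]]
wrist_force: [0.9, 0.2, -1.4]
gripper_width: 0.438
```

```bash
python3 - <<'E'
from h import *
s=r.sense();print(s['tcp_pos'],s['gripper_width']*87)
P=p2w(.025,.0735,.2);print(P);plan(P,down(180+PY))
E
```

```text
[0.56441495 0.22975727 0.2070482 ] 38.14218360252888
[0.56727515 0.01086822 0.2       ]
inc [22.9, 0.3, 0.7] [0.0056, 0.0662, -0.2087] rows 5.3
```

move_arm --increments '[22.8,0,0,0.006,0.066,-0.209,0.0,22.8,0,0,0.006,0.066,-0.209,0.0,22.8,0,0,0.006,0.066,-0.209,0.0,22.8,0,0,0.006,0.066,-0.209,0.0,22.8,0,0,0.006,0.066,-0.209,0.0,22.8,0,0,0.006,0.066,-0.209,0.0,22.8,0,0,0.006,0.066,-0.209,0.0,22.8,0,0,0.006,0.066,-0.209,0.0]'

```text
time_s: 26.83
tcp_pos: [0.5638, 0.0083, 0.193]
ee_rot: [[-0.001, -0.997, 0.081], [0.0, 0.081, 0.997], [-1.0, 0.001, 0.0]]
wrist_force: [1.4, -0.1, -1.3]
gripper_width: 0.437
```

```bash
python3 - <<'E'
from h import *
im=get("wrist");save("w20",im,None,1.5);s=r.sense();print(s['tcp_pos'],s['gripper_width']*87,w2p(s['tcp_pos']))
plan(p2w(.033,.0735,.052),down(180+PY))
E
```

```text
[0.56396884 0.00919713 0.19311894] 38.4245155912284 [0.02183836 0.07156913]
inc [0.1, 0.0, -0.0] [0.1411, -0.0113, 0.0019] rows 3.4
```

View pics/w20.png

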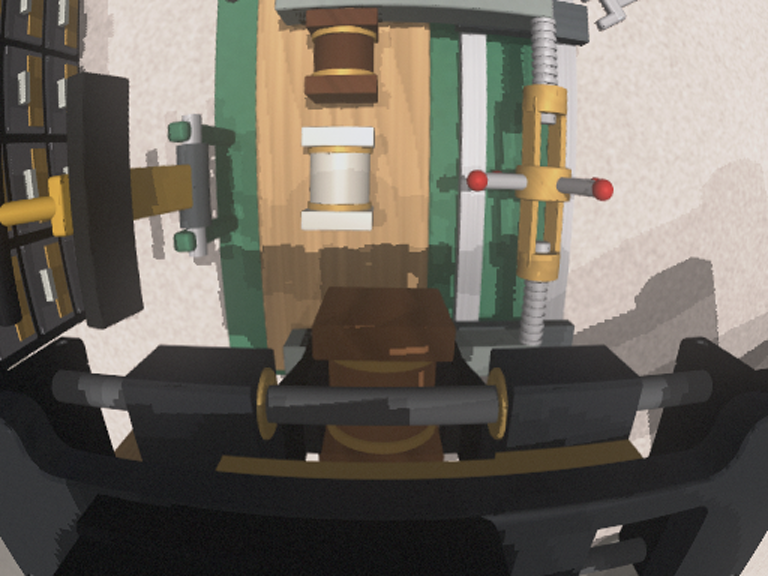

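```bash
python3 - <<'E'
from h import *
f=lambda u,v,z:wpx((u/1.5,v/1.5),z)
for u,v in((302,228),(373,228),(303,128),(375,128),(306,101),(378,101)):print(w2p(f(u,v,.076)).round(4))
E
```

```text
[0.0721 0.0325]
[0.0283 0.0329]
[ 0.0703 -0.029 ]
[ 0.027 -0.028]
[ 0.0684 -0.0457]
[ 0.0252 -0.0446]
```

move_arm --increments '[0,0,0,0.035,-0.011,0.001,0.0,0,0,0,0.07,-0.011,0.001,0.0,0,0,0,0.105,-0.011,0.001,0.0,0,0,0,0.125,-0.011,0.001,0.0,0,0,0,0.135,-0.011,0.001,0.0,0,0,0,0.139,-0.011,0.001,0.0,0,0,0,0.139,-0.011,0.001,0.0,0,0,0,0.139,-0.011,0.001,0.0]'

```text
time_s: 27.55
tcp_pos: [0.5764, 0.01, 0.0561]
ee_rot: [[0.003, -0.997, 0.077], [0.0, 0.077, 0.997], [-1.0, -0.003, 0.001]]
wrist_force: [0.3, -0.3, -1.1]
gripper_width: 0.44
```

```bash
python3 - <<'E'
from h import *
s=r.sense();print(s['tcp_pos'],s['gripper_width']*87,w2p(s['tcp_pos']),s['wrist_force'])
E
```

```text
[0.57643288 0.00996256 0.0560636 ] 38.29083668189361 [0.03420086 0.0733317 ] [ 0.26057186 -0.33698318 -1.11710529]
```

move_arm --increments '[0,0,0,0.005,0,0,0.0,0,0,0,0.0085,0,0,0.0,0,0,0,0.0085,0,0,0.0,0,0,0,0.0085,0,0,0.0,0,0,0,0.0085,0,0,0.06,0,0,0,0.0085,0,0,0.06,0,0,0,0.0085,0,0,0.06,0,0,0,0.0085,0,0,0.06,0,0,0,-0.02,0,0,0.06,0,0,0,-0.06,0,0,0.06,0,0,0,-0.08,0,0,0.0,0,0,0,-0.08,0,0,0.0]'

```text
time_s: 28.55
tcp_pos: [0.5786, 0.0096, 0.1405]
ee_rot: [[0.011, -0.997, 0.078], [0.002, 0.078, 0.997], [-1.0, -0.011, 0.002]]
wrist_force: [-0.1, 0.3, 0.2]
gripper_width: 0.608
```

move_arm --increments '[0,0,0,0,0.05,0,0.0,0,0,0,0,0.05,0,0.0,0,0,0,0,0.05,0,0.0,0,0,0,0,0.05,0,0.0,0,0,0,0,0.05,0,0.0,0,0,0,0,0.05,0,0.0,0,0,0,0,0.05,0,0.0,0,0,0,0,0.05,0,0.0,0,0,0,0,0.05,0,0.0,0,0,0,0,0.05,0,0.0]'

```text
time_s: 29.38
tcp_pos: [0.5255, 0.0131, 0.1346]
ee_rot: [[-0.0, -0.997, 0.079], [-0.0, 0.079, 0.997], [-1.0, 0.0, -0.0]]
wrist_force: [0.2, -0.3, 0.0]
gripper_width: 0.01
```

```bash
python3 - <<'E'
from h import *
im=get("wrist");save("w21",im,None,1.5);s=r.sense();print(s['tcp_pos'],s['gripper_width']*87,w2p(s['tcp_pos']))
E
```

```text
[0.52545706 0.01305386 0.1346284 ] 0.4299527490146092 [-0.01685867  0.07232483]
```

View pics/w21.png

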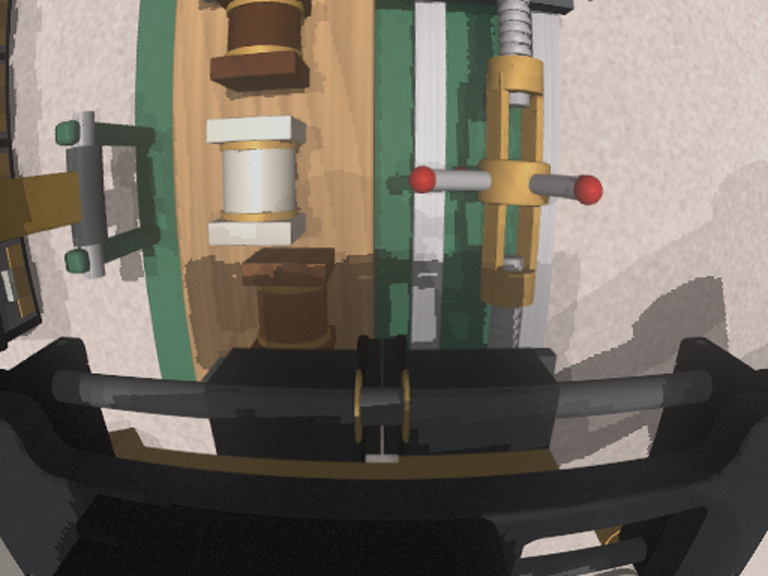

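move_arm --increments '[0,0,0,0.035,0,0,0.0,0,0,0,0.065,0,0,0.0,0,0,0,0.077,0,0,0.0,0,0,0,0.079,0,0,0.0,0,0,0,0.079,-0.006,0,0.0,0,0,0,0.079,-0.012,0,0.0,0,0,0,0.079,-0.017,0,0.0,0,0,0,0.079,-0.022,0,0.0,0,0,0,0.079,-0.027,0,0.0,0,0,0,0.079,-0.031,0,0.0,0,0,0,0.079,-0.031,0,0.0]'

```text
time_s: 30.35
tcp_pos: [0.5574, 0.0106, 0.0561]
ee_rot: [[0.002, -0.997, 0.079], [0.0, 0.079, 0.997], [-1.0, -0.002, 0.0]]
wrist_force: [0.2, -0.8, -0.7]
gripper_width: -0.002
```

```bash
python3 - <<'E'
from h import *
im=get("wrist");save("w22",im,None,1.5);s=r.sense();print(s['tcp_pos'],s['gripper_width']*87,w2p(s['tcp_pos']),s['wrist_force'])
f=lambda u,v,z:wpx((u/1.5,v/1.5),z)
E
```

```text
[0.55692712 0.01062887 0.0559359 ] 0.4588680344496547 [0.0147045  0.07243152] [0.88311436 0.45288423 0.03281873]
```

View pics/w22.png

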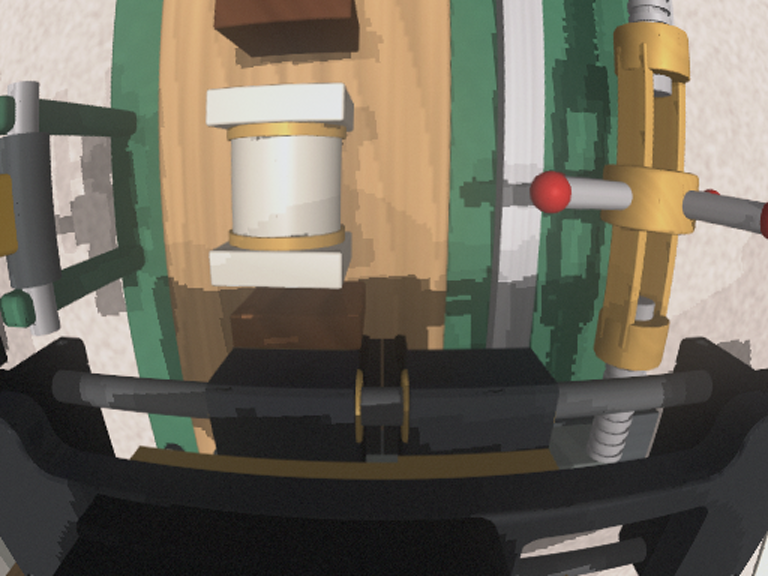

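move_arm --increments '[0,0,0,0,0.01,0,0.0,0,0,0,-0.03,0.02,0,0.0,0,0,0,-0.07,0.02,-0.03,0.0,0,0,0,-0.11,0.02,-0.06,0.0,0,0,0,-0.15,0.02,-0.09,0.0,0,0,0,-0.19,0.02,-0.1,0.0,0,0,0,-0.2,0.02,-0.1,0.0,0,0,0,-0.2,0.02,-0.1,0.0]'

```text
time_s: 31.07
tcp_pos: [0.5308, -0.0893, 0.2634]
ee_rot: [[0.015, -0.997, 0.08], [-0.001, 0.08, 0.997], [-1.0, -0.015, 0.0]]
wrist_force: [0.9, 0.0, -0.0]
gripper_width: 0.005
```

```bash
python3 - <<'E'
from h import *
s=r.sense();print(s['tcp_pos'],s['gripper_width']*87,w2p(s['tcp_pos']),s['wrist_force'])
plan(p2w(.03,.11,.3))
im=get("wrist");save("w23",im,None,1.5)
im=get("top");save("t23",im,(215,120,365,250),5)
E
```

```text
[ 0.53082403 -0.08927178  0.26343388] 0.4586659394683929 [-0.00330258 -0.02924078] [ 0.85319318  0.03923075 -0.03416704]
inc [0.0, 0.0, 0.0] [-0.0361, -0.0339, 0.1392] rows 3.5
```

View pics/w23.png

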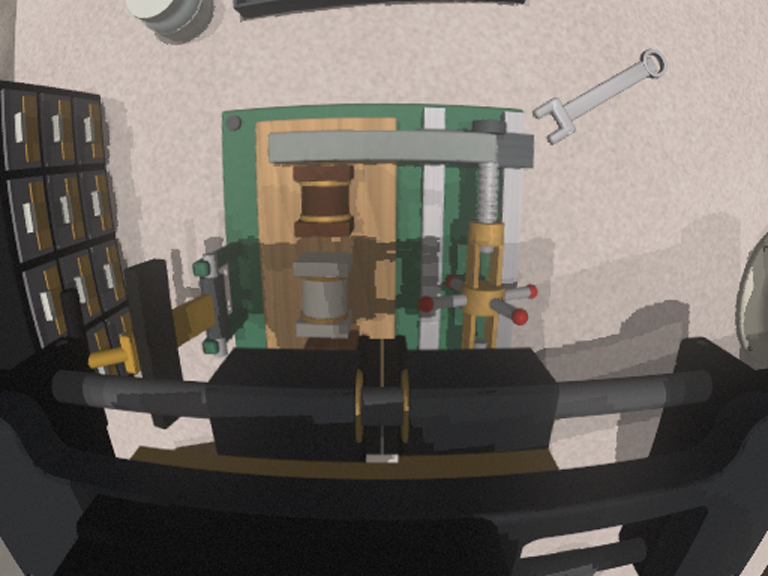

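View pics/t23.png

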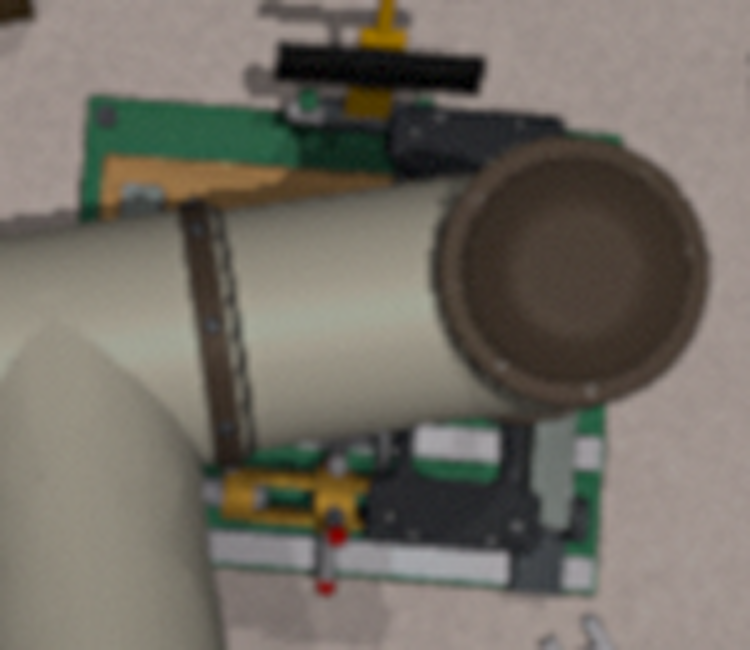

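move_arm --increments '[0,0,0,-0.036,-0.01,0.16,0.0,0,0,0,-0.036,-0.01,0.16,0.0,0,0,0,-0.036,-0.01,0.16,0.0,0,0,0,-0.036,-0.01,0.16,0.0,0,0,0,-0.036,-0.01,0.16,0.0,0,0,0,-0.036,-0.01,0.16,0.0,0,0,0,-0.036,-0.01,0.16,0.0]'

```text
time_s: 31.75
tcp_pos: [0.5497, 0.0715, 0.2898]
ee_rot: [[-0.004, -0.997, 0.078], [-0.001, 0.078, 0.997], [-1.0, 0.004, -0.001]]
wrist_force: [0.5, -0.3, -0.8]
gripper_width: 0.006
```

```bash
python3 - <<'E'
from h import *
s=r.sense();print(s['tcp_pos'],w2p(s['tcp_pos']))
im=get("wrist");save("w24",im,None,1.5)
E
```

```text
[0.54971933 0.07153832 0.28976154] [0.00263506 0.13256671]
```

View pics/w24.png

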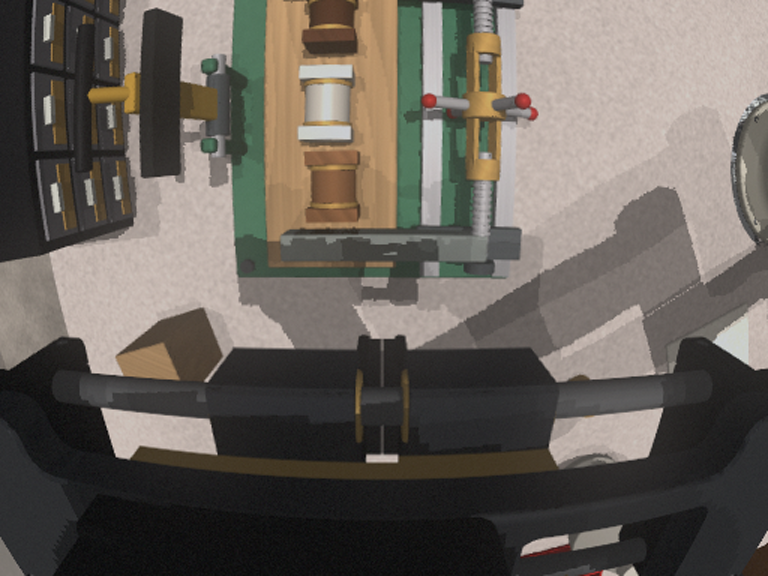

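```bash
python3 - <<'E'
from h import *
f=lambda u,v,z:wpx((u/1.5,v/1.5),z)
for n,pts in dict(b=[(306,152),(361,152),(306,220),(360,220)],c=[(298,67),(354,66),(300,140),(353,140)],a=[(304,53),(357,52)]).items():
    for u,v in pts: print(n,w2p(f(u,v,.076)).round(4))
for u,v in((283,232),(519,230)):print('jawL',w2p(f(u,v,.07)).round(4))
for u,v in((268,264),(395,266)):print('bed',w2p(f(u,v,.032)).round(4))
E
```

```text
b [0.0654 0.0426]
b [0.0203 0.0436]
b [0.0665 0.0993]
b [0.0214 0.0998]
c [ 0.0721 -0.0298]
c [ 0.026  -0.0288]
c [0.0703 0.0324]
c [0.0268 0.0336]
a [ 0.0672 -0.0418]
a [ 0.0236 -0.041 ]
jawL [0.088 0.11 ]
jawL [-0.1161  0.1073]
bed [0.1129 0.1465]
bed [-0.0093  0.1489]
```

```bash
python3 - <<'E'
from h import *
A,B=p2w(-.005,.0715,.135),p2w(-.005,-.0725,.135)
plan(A,down(180+PY)); plan(B,down(180+PY),A,down(180+PY))
E
```

```text
inc [0.1, -0.1, -0.2] [0.1552, 0.0074, -0.0602] rows 4.0
inc [0.0, 0.0, 0.0] [0.0, 0.0, -0.144] rows 3.5
```

move_arm --increments '[0,0,0,0.04,0.007,-0.03,0.0,0,0,0,0.08,0.007,-0.06,0.0,0,0,0,0.12,0.007,-0.06,0.0,0,0,0,0.15,0.007,-0.06,0.0,0,0,0,0.18,0.007,-0.06,0.0,0,0,0,0.215,0.007,-0.06,0.0,0,0,0,0.228,0.007,-0.06,0.0,0,0,0,0.232,0.007,-0.06,0.0,0,0,0,0.232,0.007,-0.06,0.0,0,0,0,0.232,0.007,-0.06,0.0]'

```text
time_s: 32.63
tcp_pos: [0.5398, 0.0114, 0.0605]
ee_rot: [[0.001, -0.997, 0.08], [0.0, 0.08, 0.997], [-1.0, -0.001, 0.0]]
wrist_force: [0.5, -0.1, 1.1]
gripper_width: 0.002
```

```bash
python3 - <<'E'
from h import *
s=r.sense();print(s['tcp_pos'],w2p(s['tcp_pos']),s['wrist_force'])
E
```

```text
[0.53982904 0.01139932 0.06049974] [-0.0024003   0.07182824] [ 0.52044707 -0.06640997  1.13093614]
```

move_arm --increments '[0,0,0,0.003,-0.008,0,0.0,0,0,0,0.003,-0.013,0,0.0,0,0,0,0.003,-0.018,0,0.0,0,0,0,0.003,-0.0235,0,0.0,0,0,0,0.003,-0.0235,0,0.0,0,0,0,0.003,-0.0235,0,0.0,0,0,0,0.003,-0.01,0,0.0,0,0,0,-0.02,0,0,0.0,0,0,0,-0.06,0,0,0.0,0,0,0,-0.08,0,-0.02,0.0,0,0,0,-0.08,0,-0.06,0.0,0,0,0,-0.08,0,-0.1,0.0]'

```text
time_s: 33.63
tcp_pos: [0.5325, -0.0876, 0.1421]
ee_rot: [[0.005, -0.997, 0.075], [0.001, 0.075, 0.997], [-1.0, -0.005, 0.001]]
wrist_force: [0.7, 0.0, 0.0]
gripper_width: 0.007
```

```bash
python3 - <<'E'
from h import *
s=r.sense();print(s['tcp_pos'],w2p(s['tcp_pos']),s['wrist_force'])
plan(p2w(-.003,-.0725,.06),down(180+PY))
E
```

```text
[ 0.53246066 -0.08762471  0.14206005] [-0.00180333 -0.02746775] [0.72964268 0.04777203 0.01200546]
inc [0.3, 0.1, 0.3] [0.082, 0.0018, -0.0451] rows 2.2
```

move_arm --increments '[0.3,0,0,0,0.002,-0.045,0.0,0.3,0,0,0.03,0.002,-0.045,0.0,0.3,0,0,0.065,0.002,-0.045,0.0,0.3,0,0,0.083,0.002,-0.045,0.0,0.3,0,0,0.085,0.002,-0.045,0.0,0.3,0,0,0.085,0.002,-0.045,0.0]'

```text
time_s: 34.13
tcp_pos: [0.5253, -0.1325, 0.054]
ee_rot: [[-0.002, -0.996, 0.084], [-0.0, 0.084, 0.996], [-1.0, 0.002, -0.001]]
wrist_force: [0.2, -0.4, 0.3]
gripper_width: 0.007
```

```bash
python3 - <<'E'
from h import *
s=r.sense();print(s['tcp_pos'],w2p(s['tcp_pos']),s['wrist_force'])
E
```

```text
[ 0.52526753 -0.13251853  0.05397027] [-0.00537285 -0.07279385] [ 0.15399189 -0.36350191  0.30271988]
```

Push a to finger x = 0.021 (26 mm), retreat, rise and shift left to view.

move_arm --increments '[0,0,0,0,-0.01,0,0.0,0,0,0,0,-0.016,0,0.0,0,0,0,0,-0.021,0,0.0,0,0,0,0,-0.026,0,0.0,0,0,0,0,-0.026,0,0.0,0,0,0,0,-0.026,0,0.0,0,0,0,0,-0.01,0,0.0,0,0,0,-0.03,0,0,0.0,0,0,0,-0.07,0,0.02,0.0,0,0,0,-0.11,0,0.05,0.0,0,0,0,-0.15,0,0.08,0.0,0,0,0,-0.18,0,0.11,0.0]'

```text
time_s: 35.13
tcp_pos: [0.5337, -0.0359, 0.2223]
ee_rot: [[0.002, -0.996, 0.085], [0.0, 0.085, 0.996], [-1.0, -0.002, 0.0]]
wrist_force: [1.5, -0.1, -0.9]
gripper_width: 0.007
```

```bash
python3 - <<'E'
from h import *
s=r.sense();print(s['tcp_pos'],w2p(s['tcp_pos']))
plan(p2w(.0,.11,.3),down(180+PY))
E
```

```text
[ 0.5337083  -0.03587903  0.22225815] [-0.00470964  0.0242113 ]
inc [-0.3, 0.0, 0.1] [-0.0777, -0.0044, 0.0858] rows 2.8
```

```bash
python3 - <<'E'
from h import *
plan(p2w(.08,.0,.33),down(90+PY))
print(px2plane("top",[(255,102),(365,100)],0.0),px2plane("top",[(255,75),(365,70)],0.15),p2w(.206,0))
E
```

```text
inc [89.7, 0.1, 0.1] [-0.1076, -0.085, -0.0238] rows 12.5
[[ 0.81945261  0.02224342  0.        ]
 [ 0.8227837  -0.320394    0.        ]] [[ 0.85074028  0.02205991  0.15      ]
 [ 0.86203486 -0.27982024  0.15      ]] [ 0.74179751 -0.07691103  0.        ]
```

move_arm --increments '[90,0,0,-0.108,-0.085,-0.024,0.0,90,0,0,-0.108,-0.085,-0.024,0.0,90,0,0,-0.108,-0.085,-0.024,0.0,90,0,0,-0.108,-0.085,-0.024,0.0,90,0,0,-0.108,-0.085,-0.024,0.0,90,0,0,-0.108,-0.085,-0.024,0.0,90,0,0,-0.108,-0.085,-0.024,0.0,90,0,0,-0.108,-0.085,-0.024,0.0,90,0,0,-0.108,-0.085,-0.024,0.0,90,0,0,-0.108,-0.085,-0.024,0.0,90,0,0,-0.108,-0.085,-0.024,0.0,90,0,0,-0.108,-0.085,-0.024,0.0]'

```text
time_s: 36.13
tcp_pos: [0.6164, -0.0674, 0.3277]
ee_rot: [[0.0, 0.02, 1.0], [0.0, 1.0, -0.02], [-1.0, 0.0, 0.0]]
wrist_force: [-1.0, -0.2, 0.9]
gripper_width: 0.008
```

```bash
python3 - <<'E'
from h import *
s=r.sense();print(s['tcp_pos'],w2p(s['tcp_pos']),s['joints'])
im=get("wrist");save("w25",im,None,1.5)
E
```

```text
[ 0.61637225 -0.06743512  0.32771463] [ 0.0802188  -0.00061358] [ 8.68587397e+00  1.88987536e+01  9.50558866e+00 -1.08038463e-02
 -8.06048091e+01 -9.98028339e+01]
```

View pics/w25.png

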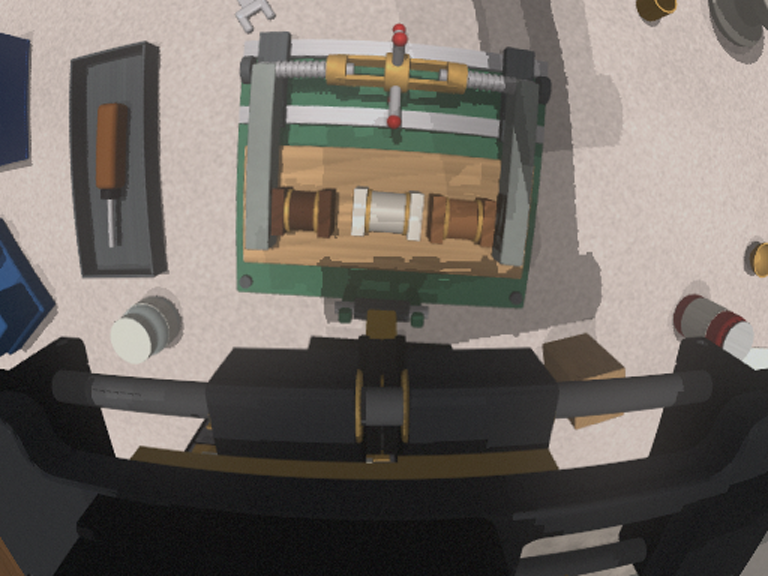

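```bash
python3 - <<'E'
from h import *
im=cv2.imread("pics/w25.png");save("w25c",im,(230,130,550,310),2.4)
plan(p2w(.215,.0,.33),down(90+PY))
E
```

```text
inc [3.3, -0.0, -0.0] [-0.0023, -0.007, 0.1346] rows 3.2
```

View pics/w25c.png

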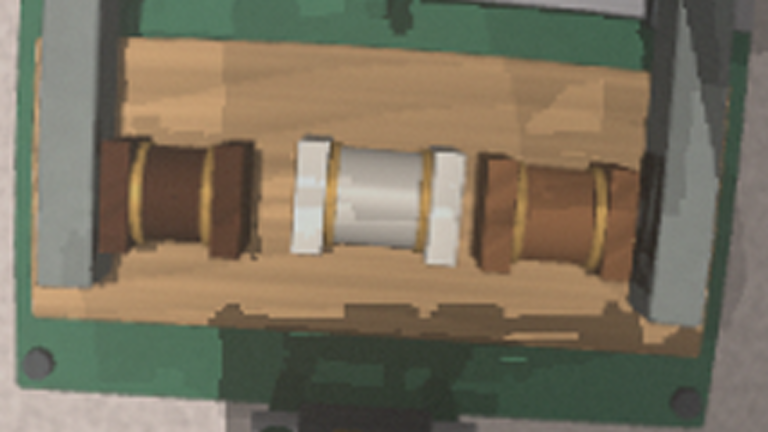

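move_arm --increments '[3.3,0,0,-0.002,-0.005,0.04,0.0,3.3,0,0,-0.002,-0.007,0.08,0.0,3.3,0,0,-0.002,-0.007,0.12,0.0,3.3,0,0,-0.002,-0.007,0.137,0.0,3.3,0,0,0.02,-0.007,0.137,0.0,3.3,0,0,0.06,-0.007,0.137,0.0,3.3,0,0,0.1,-0.007,0.137,0.0,3.3,0,0,0.13,-0.007,0.137,0.0,3.3,0,0,0.142,-0.007,0.137,0.0,3.3,0,0,0.142,-0.007,0.137,0.0]'

```text
time_s: 37.02
tcp_pos: [0.7516, -0.0763, 0.1813]
ee_rot: [[-0.008, 0.07, 0.998], [-0.0, 0.998, -0.07], [-1.0, -0.001, -0.008]]
wrist_force: [-0.3, -0.4, -0.7]
gripper_width: 0.005
```

```bash
python3 - <<'E'
from h import *
s=r.sense();print(s['tcp_pos'],w2p(s['tcp_pos']),s['wrist_force'])
im=get("wrist");save("w26",im,None,1.5)
im=get("scene");save("s26",im,(100,90,320,260),3.5)
E
```

```text
[ 0.75163368 -0.07629649  0.18125056] [0.21575521 0.00140141] [-0.31623706 -0.43052538 -0.74486199]
```

View pics/s26.png

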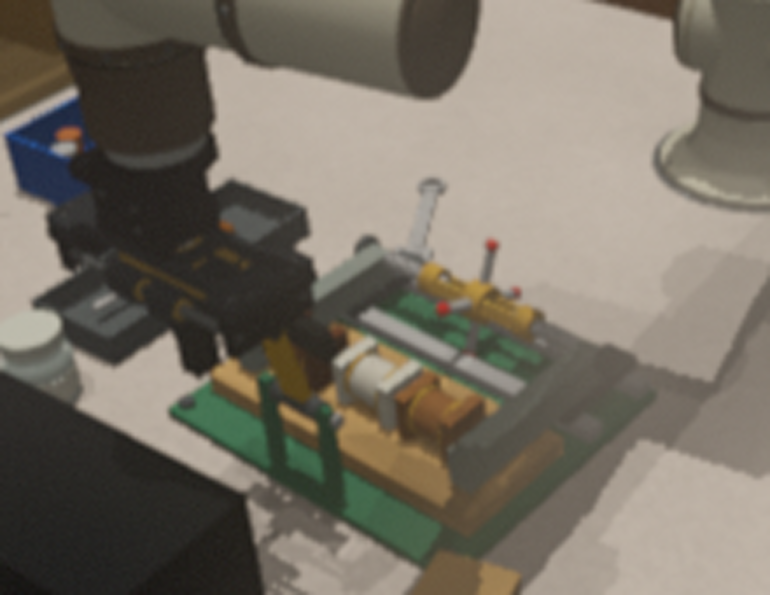

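move_arm --increments '[0,0,0,0,0,-0.012,0.0,0,0,0,0,0,-0.024,0.0,0,0,0,0,0,-0.036,0.0,0,0,0,0,0,-0.048,0.0,0,0,0,0,0,-0.06,0.0,0,0,0,0,0,-0.072,0.0,0,0,0,0,0,-0.084,0.0,0,0,0,0,0,-0.096,0.0,0,0,0,0,0,-0.108,0.0,0,0,0,0,0,-0.12,0.0,0,0,0,0,0,-0.12,0.0]'

```text
time_s: 38.03
tcp_pos: [0.6342, -0.0677, 0.19]
ee_rot: [[0.006, 0.07, 0.998], [0.0, 0.998, -0.07], [-1.0, 0.001, 0.006]]
wrist_force: [0.3, 0.1, -1.0]
gripper_width: 0.004
```

```bash
python3 - <<'E'
from h import *
s=r.sense();print(s['tcp_pos'],w2p(s['tcp_pos']),s['wrist_force'])
im=get("scene");save("s27",im,(100,90,320,260),3.5)
E
```

```text
[ 0.63416491 -0.06768266  0.19002745] [0.097974   0.00056663] [ 0.29252009  0.05890534 -0.95469796]
```

View pics/s27.png

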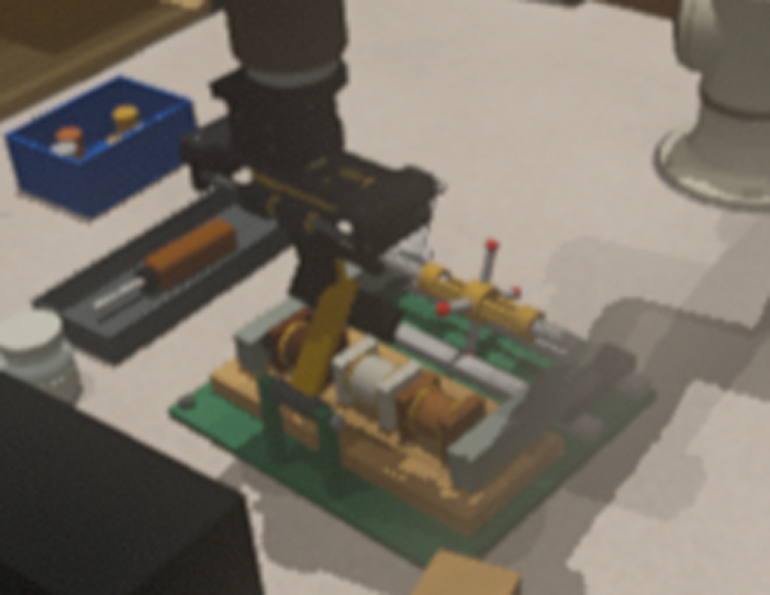

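move_arm --increments '[0,0,0,0.004,0,-0.008,0.0,0,0,0,0.008,0,-0.016,0.0,0,0,0,0.012,0,-0.024,0.0,0,0,0,0.016,0,-0.031,0.0,0,0,0,0.02,0,-0.038,0.0,0,0,0,0.02,0,-0.038,0.0]'

```text
time_s: 38.58
tcp_pos: [0.5949, -0.0651, 0.1657]
ee_rot: [[-0.001, 0.071, 0.997], [0.0, 0.997, -0.071], [-1.0, 0.0, -0.001]]
wrist_force: [-0.9, 0.2, -1.1]
gripper_width: 0.004
```

```bash
python3 - <<'E'
from h import *
s=r.sense();print(s['tcp_pos'],w2p(s['tcp_pos']),s['wrist_force'])
im=get("scene");save("s28",im,(100,90,320,260),3.5)
im=get("wrist");save("w28",im,None,1.5)
E
```

```text
[ 0.5949224  -0.06507939  0.16565939] [5.86491121e-02 1.43070043e-05] [-0.89038639  0.21005757 -1.07388045]
```

View pics/s28.png

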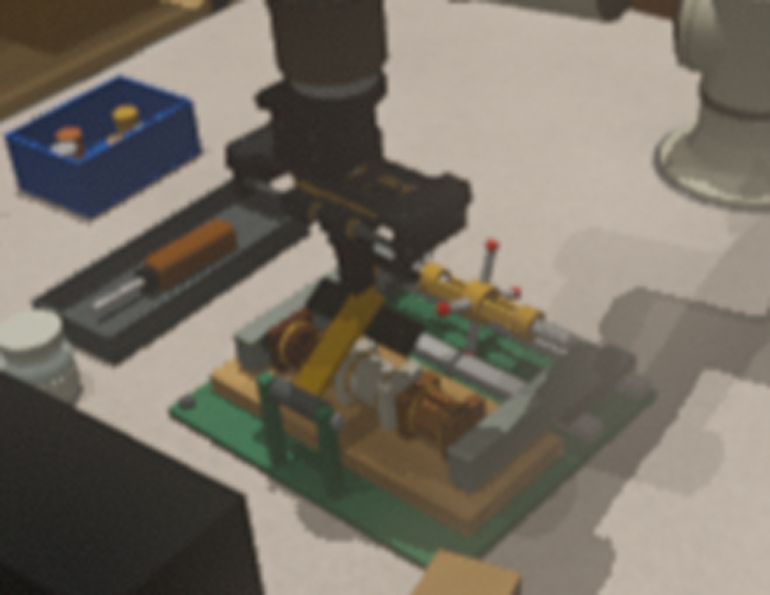

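View pics/w28.png

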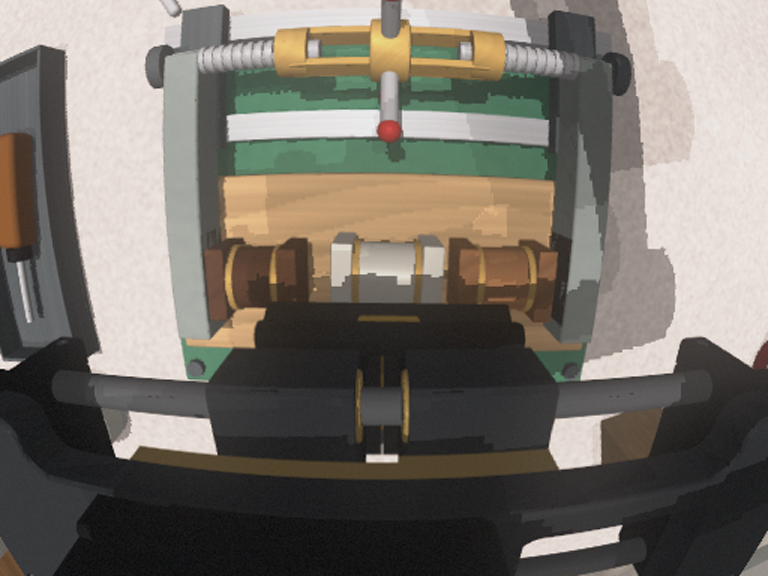

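move_arm --increments '[0,0,0,-0.03,0,0.004,0.0,0,0,0,-0.06,0,0.004,0.0,0,0,0,-0.06,0,-0.015,0.0,0,0,0,-0.06,0,-0.02,0.0,0,0,0,-0.04,0,-0.02,0.0,0,0,0,-0.02,0,-0.023,0.0,0,0,0,-0.01,0,-0.03,0.0,0,0,0,0,0,-0.035,0.0,0,0,0,0.01,0,-0.04,0.0,0,0,0,0.02,0,-0.043,0.0,0,0,0,0.03,0,-0.046,0.0]'

```text
time_s: 39.6
tcp_pos: [0.5494, -0.062, 0.1347]
ee_rot: [[-0.002, 0.071, 0.997], [-0.0, 0.997, -0.071], [-1.0, -0.001, -0.002]]
wrist_force: [-0.7, -0.0, 0.5]
gripper_width: 0.007
```

```bash
python3 - <<'E'
from h import *
s=r.sense();print(s['tcp_pos'],w2p(s['tcp_pos']),s['wrist_force'])
im=get("scene");save("s29",im,(100,90,320,260),3.5)
E
```

```text
[ 0.54939702 -0.06200072  0.13468077] [ 0.01302347 -0.00056803] [-0.70232087 -0.0188072   0.46674313]
```

View pics/s29.png

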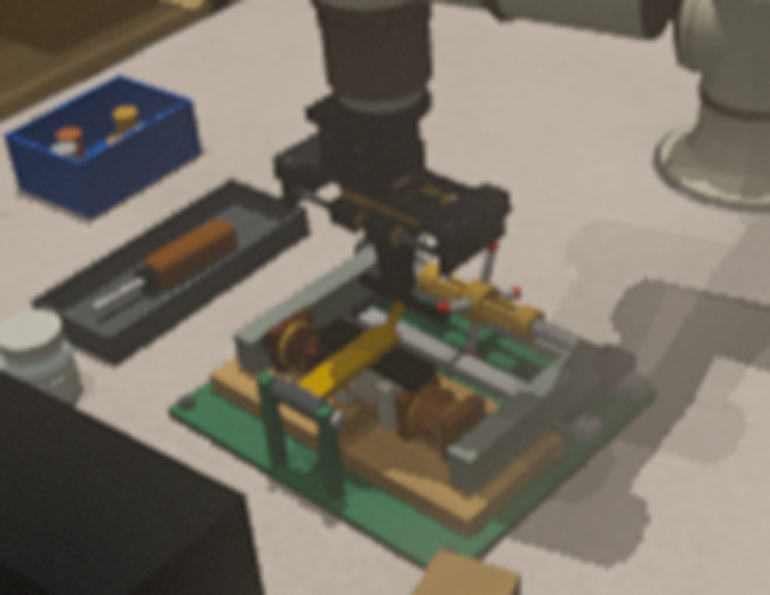

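move_arm --increments '[0,0,0,0.004,0,-0.001,0.0,0,0,0,0.008,0,-0.002,0.0,0,0,0,0.012,0,-0.003,0.0,0,0,0,0.012,0,-0.003,0.0,0,0,0,0.012,0,-0.003,0.0]'

```text
time_s: 40.07
tcp_pos: [0.5486, -0.0618, 0.1279]
ee_rot: [[0.004, 0.069, 0.998], [-0.001, 0.998, -0.069], [-1.0, -0.001, 0.004]]
wrist_force: [-5.3, 1.6, 17.3]
gripper_width: 0.008
```

```bash
python3 - <<'E'
from h import *
s=r.sense();print(s['tcp_pos'],w2p(s['tcp_pos']),s['wrist_force'])
im=get("wrist");save("w30",im,None,1.5)
E
```

```text
[ 0.54864823 -0.06184849  0.12790968] [ 0.01226489 -0.00047634] [-5.33995449  1.56987145 17.3259107 ]
```

View pics/w30.png

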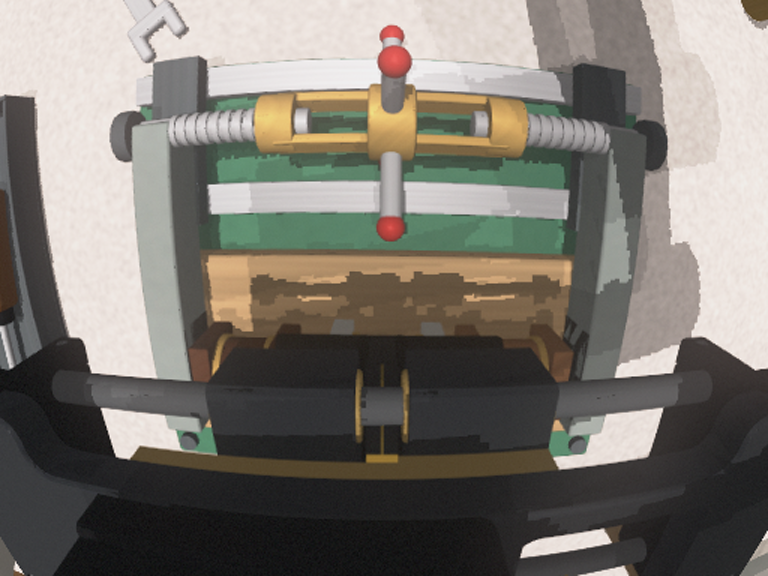

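move_arm --increments '[0,0,0,0.003,0,0.002,0.0,0,0,0,0.006,0,0.002,0.0,0,0,0,0.008,0,0.002,0.0,0,0,0,0.008,0,0.002,0.0,0,0,0,0.008,0,0.002,0.0]'

```text
time_s: 40.53
tcp_pos: [0.549, -0.062, 0.1271]
ee_rot: [[0.002, 0.067, 0.998], [-0.003, 0.998, -0.067], [-1.0, -0.003, 0.003]]
wrist_force: [-24.0, 8.9, 57.3]
gripper_width: 0.003
```

move_arm --increments '[0,0,0,-0.03,0,0,0.0,0,0,0,-0.07,0,0,0.0,0,0,0,-0.11,0,0,0.0,0,0,0,-0.13,0,0,0.0,0,0,0,-0.13,0,0,0.0]'

```text
time_s: 40.95
tcp_pos: [0.5523, -0.0618, 0.2526]
ee_rot: [[0.013, 0.07, 0.997], [0.0, 0.998, -0.07], [-1.0, 0.001, 0.013]]
wrist_force: [1.5, -0.2, -0.4]
gripper_width: 0.01
```

```bash
python3 - <<'E'
from h import *
s=r.sense();print(s['tcp_pos'],w2p(s['tcp_pos']),s['wrist_force'])
im=get("wrist");save("w31",im,None,1.5)
im=get("scene");save("s31",im,(100,90,320,260),3.5)
plan(p2w(0,0,.26),down(90+PY))
E
```

```text
[ 0.55230019 -0.06183272  0.25255495] [ 0.01590381 -0.00016774] [ 1.46121138 -0.21998678 -0.35842646]
inc [0.5, 0.1, -0.1] [-0.0133, 0.0004, -0.0129] rows 0.4
```

View pics/w31.png

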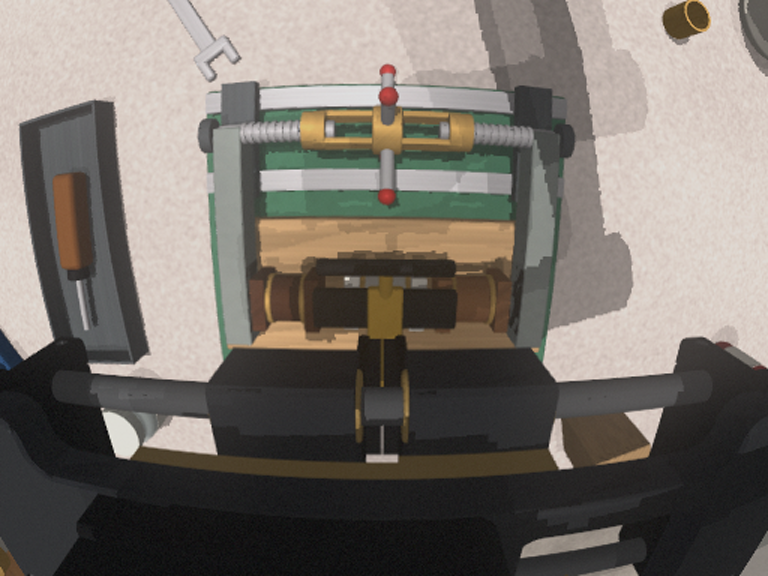

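View pics/s31.png

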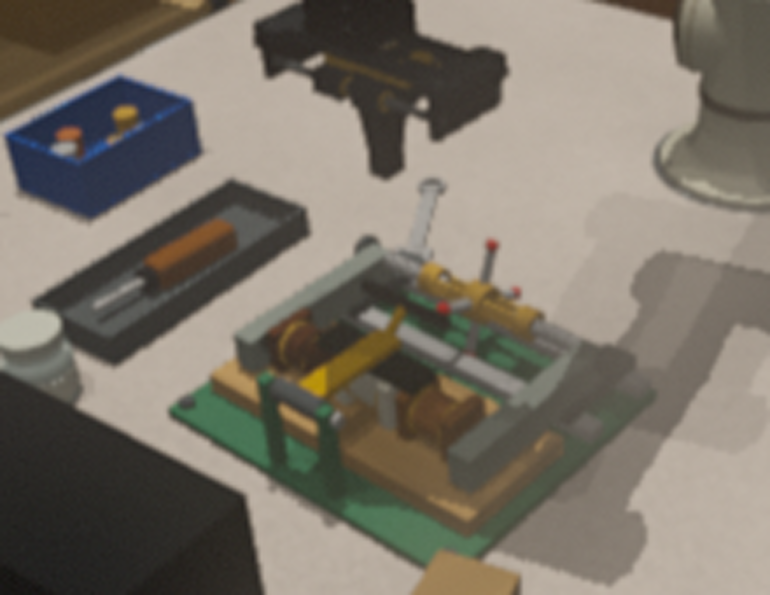

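```bash
python3 - <<'E'
from h import *
plan(p2w(-.062,0,.25),down(90+PY));plan(p2w(-.062,0,.097),down(90+PY))
E
```

```text
inc [0.5, 0.1, -0.1] [-0.0035, 0.0009, -0.075] rows 1.8
inc [0.5, 0.1, -0.1] [0.1495, 0.0007, -0.0753] rows 4.0
```

move_arm --increments '[0.5,0,0,0,0.001,-0.04,0.0,0.5,0,0,0,0.001,-0.075,0.0,0.5,0,0,0.02,0.001,-0.077,0.0,0.5,0,0,0.06,0.001,-0.077,0.0,0.5,0,0,0.1,0.001,-0.077,0.0,0.5,0,0,0.135,0.001,-0.077,0.0,0.5,0,0,0.147,0.001,-0.077,0.0,0.5,0,0,0.15,0.001,-0.077,0.0,0.5,0,0,0.15,0.001,-0.077,0.0,0.5,0,0,0.15,0.001,-0.077,0.0]'

```text
time_s: 41.88
tcp_pos: [0.4728, -0.0553, 0.0959]
ee_rot: [[0.0, 0.079, 0.997], [-0.0, 0.997, -0.079], [-1.0, -0.0, 0.0]]
wrist_force: [-0.3, 0.4, 0.3]
gripper_width: 0.007
```

```bash
python3 - <<'E'
from h import *
s=r.sense();print(s['tcp_pos'],w2p(s['tcp_pos']),s['wrist_force'])
im=get("wrist");save("w32",im,None,1.5)
E
```

```text
[ 0.47278104 -0.05533021  0.09594902] [-6.38806901e-02 -6.35195889e-05] [-0.33635902  0.35651475  0.28301159]
```

View pics/w32.png

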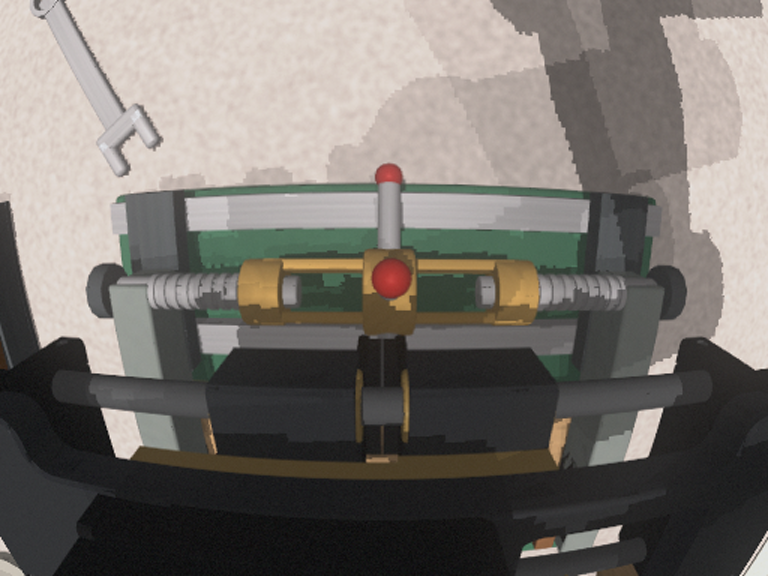

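move_arm --increments '[0,0,0,0,0,-0.008,0.0,0,0,0,0,0,-0.016,0.0,0,0,0,0,0,-0.024,0.0,0,0,0,0,0,-0.032,0.0,0,0,0,0,0,-0.04,0.0,0,0,0,0,0,-0.048,0.0,0,0,0,0,0,-0.054,0.0,0,0,0,0,0,-0.06,0.0,0,0,0,0,0,-0.06,0.0]'

```text
time_s: 42.68
tcp_pos: [0.4128, -0.0501, 0.0971]
ee_rot: [[0.004, 0.079, 0.997], [0.001, 0.997, -0.079], [-1.0, 0.002, 0.004]]
wrist_force: [2.1, 1.2, 2.1]
gripper_width: 0.008
```

```bash
python3 - <<'E'
from h import *
s=r.sense();print(s['tcp_pos'],w2p(s['tcp_pos']),s['wrist_force'])
im=get("wrist");save("w33",im,None,1.5)
im=get("top");save("t33",im,(215,120,365,250),5)
E
```

```text
[ 0.41279333 -0.0500888   0.09713955] [-0.12409552  0.00035005] [2.12540864 1.17639439 2.07689233]
```

View pics/w33.png

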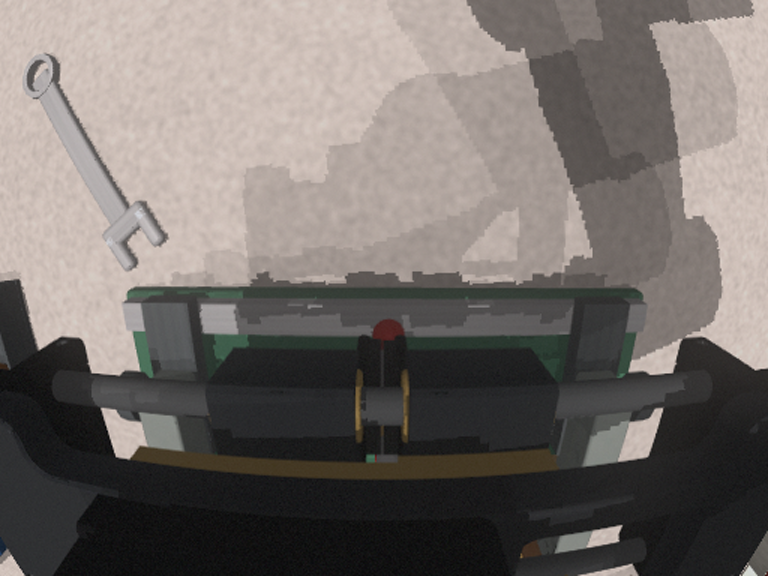

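move_arm --increments '[0,0,0,-0.02,0,0.003,0.0,0,0,0,-0.06,0,0.003,0.0,0,0,0,-0.065,0,0.03,0.0,0,0,0,-0.065,0,0.07,0.0,0,0,0,-0.065,0,0.094,0.0,0,0,0,-0.065,0,0.094,0.0,0,0,0,-0.04,0,0.094,0.0,0,0,0,-0.01,0,0.094,0.0,0,0,0,0,0,0.094,0.0,0,0,0,0,0,0.094,0.0,0,0,0,0,0,0.094,0.0]'

```text
time_s: 43.7
tcp_pos: [0.5052, -0.0583, 0.0954]
ee_rot: [[-0.003, 0.079, 0.997], [-0.001, 0.997, -0.079], [-1.0, -0.001, -0.003]]
wrist_force: [1.0, 0.1, -0.4]
gripper_width: 0.006
```

```bash
python3 - <<'E'
from h import *
s=r.sense();print(s['tcp_pos'],w2p(s['tcp_pos']),s['wrist_force'])
im=get("wrist");save("w34",im,None,1.5)
plan(p2w(-.031,0,.097),down(90+PY))
E
```

```text
[ 0.50522419 -0.0583407   0.09540475] [-0.0313006  -0.00046241] [ 1.04620677  0.06786751 -0.42814732]
inc [0.1, 0.0, 0.0] [-0.0006, 0.0002, -0.0007] rows 0.0
```

View pics/w34.png

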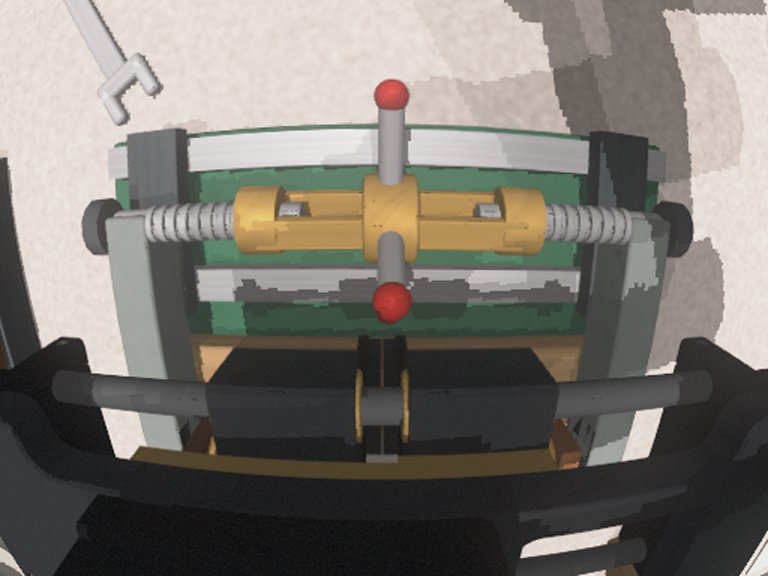

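move_arm --increments '[0,0,0,0,0,-0.01,0.0,0,0,0,0,0,-0.02,0.0,0,0,0,0,0,-0.03,0.0,0,0,0,0,0,-0.04,0.0,0,0,0,0,0,-0.05,0.0,0,0,0,0,0,-0.06,0.0,0,0,0,0,0,-0.07,0.0,0,0,0,0,0,-0.08,0.0,0,0,0,0,0,-0.087,0.0,0,0,0,0,0,-0.093,0.0,0,0,0,0,0,-0.093,0.0,0,0,0,0,0,-0.093,0.0]'

```text
time_s: 44.75
tcp_pos: [0.4138, -0.0502, 0.0968]
ee_rot: [[0.003, 0.079, 0.997], [0.001, 0.997, -0.079], [-1.0, 0.001, 0.003]]
wrist_force: [1.8, 1.6, 4.7]
gripper_width: 0.007
```

move_arm --increments '[0,0,0,-0.02,0,0.003,0.0,0,0,0,-0.06,0,0.003,0.0,0,0,0,-0.065,0,0.03,0.0,0,0,0,-0.065,0,0.07,0.0,0,0,0,-0.065,0,0.094,0.0,0,0,0,-0.065,0,0.094,0.0,0,0,0,-0.04,0,0.094,0.0,0,0,0,-0.01,0,0.094,0.0,0,0,0,0,0,0.094,0.0,0,0,0,0,0,0.094,0.0,0,0,0,0,0,0.094,0.0]'

```text
time_s: 45.67
tcp_pos: [0.5062, -0.0584, 0.0954]
ee_rot: [[-0.003, 0.079, 0.997], [-0.001, 0.997, -0.079], [-1.0, -0.001, -0.003]]
wrist_force: [-0.3, -0.9, 0.7]
gripper_width: 0.003
```

```bash
python3 - <<'E'
from h import *
s=r.sense();print(s['tcp_pos'],w2p(s['tcp_pos']),s['wrist_force'])
im=get("wrist");save("w35",im,None,1.5)
plan(p2w(-.031,0,.097),down(90+PY))
E
```

```text
[ 0.50615866 -0.05840399  0.09541535] [-0.03036406 -0.00045055] [-0.33070634 -0.87235962  0.71098102]
inc [0.1, -0.0, 0.0] [-0.0006, 0.0002, -0.0017] rows 0.0
```

View pics/w35.png

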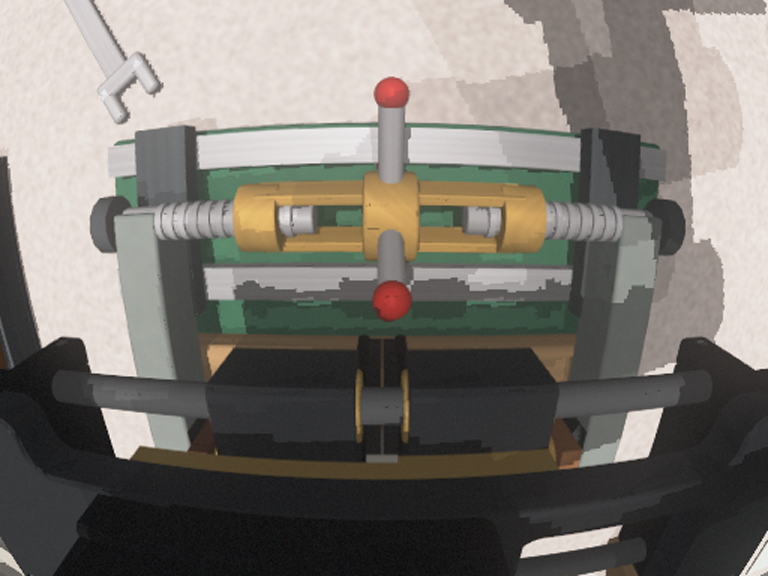

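Jaws moved in symmetrically; the next bar is up. Two more strokes.

move_arm --increments '[0,0,0,0,0,-0.01,0.0,0,0,0,0,0,-0.02,0.0,0,0,0,0,0,-0.03,0.0,0,0,0,0,0,-0.04,0.0,0,0,0,0,0,-0.05,0.0,0,0,0,0,0,-0.06,0.0,0,0,0,0,0,-0.07,0.0,0,0,0,0,0,-0.08,0.0,0,0,0,0,0,-0.087,0.0,0,0,0,0,0,-0.094,0.0,0,0,0,0,0,-0.094,0.0,0,0,0,0,0,-0.094,0.0]'

```text
time_s: 46.72
tcp_pos: [0.4147, -0.05, 0.0974]
ee_rot: [[0.005, 0.079, 0.997], [0.001, 0.997, -0.079], [-1.0, 0.002, 0.005]]
wrist_force: [2.9, 2.9, 4.1]
gripper_width: 0.006
```

move_arm --increments '[0,0,0,-0.02,0,0.003,0.0,0,0,0,-0.06,0,0.003,0.0,0,0,0,-0.065,0,0.03,0.0,0,0,0,-0.065,0,0.07,0.0,0,0,0,-0.065,0,0.094,0.0,0,0,0,-0.065,0,0.094,0.0,0,0,0,-0.04,0,0.094,0.0,0,0,0,-0.01,0,0.094,0.0,0,0,0,0,0,0.094,0.0,0,0,0,0,0,0.094,0.0,0,0,0,0,0,0.094,0.0]'

```text
time_s: 47.63
tcp_pos: [0.5064, -0.0584, 0.0957]
ee_rot: [[-0.002, 0.079, 0.997], [-0.001, 0.997, -0.079], [-1.0, -0.001, -0.002]]
wrist_force: [0.8, 0.9, 0.1]
gripper_width: 0.008
```

```bash
python3 - <<'E'
from h import *
s=r.sense();print(s['tcp_pos'],w2p(s['tcp_pos']),s['wrist_force'])
im=get("wrist");save("w36",im,None,1.5)
E
```

```text
[ 0.50637308 -0.05835131  0.09567069] [-0.03015456 -0.00038085] [0.79507375 0.94184849 0.06797886]
```

View pics/w36.png

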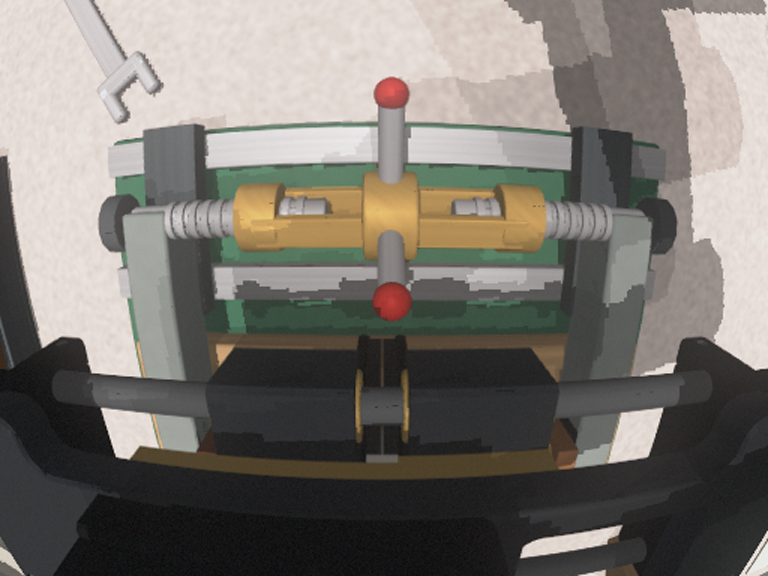

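move_arm --increments '[0,0,0,0,0,-0.01,0.0,0,0,0,0,0,-0.02,0.0,0,0,0,0,0,-0.03,0.0,0,0,0,0,0,-0.04,0.0,0,0,0,0,0,-0.05,0.0,0,0,0,0,0,-0.06,0.0,0,0,0,0,0,-0.07,0.0,0,0,0,0,0,-0.08,0.0,0,0,0,0,0,-0.087,0.0,0,0,0,0,0,-0.094,0.0,0,0,0,0,0,-0.094,0.0,0,0,0,0,0,-0.094,0.0]'

```text
time_s: 48.68
tcp_pos: [0.4148, -0.05, 0.0974]
ee_rot: [[0.005, 0.079, 0.997], [0.001, 0.997, -0.079], [-1.0, 0.002, 0.005]]
wrist_force: [2.5, 2.4, 4.0]
gripper_width: 0.006
```

move_arm --increments '[0,0,0,-0.02,0,0.003,0.0,0,0,0,-0.06,0,0.003,0.0,0,0,0,-0.065,0,0.03,0.0,0,0,0,-0.065,0,0.07,0.0,0,0,0,-0.065,0,0.094,0.0,0,0,0,-0.065,0,0.094,0.0,0,0,0,-0.04,0,0.094,0.0,0,0,0,-0.01,0,0.094,0.0,0,0,0,0,0,0.094,0.0,0,0,0,0,0,0.094,0.0,0,0,0,0,0,0.094,0.0]'

```text
time_s: 49.6
tcp_pos: [0.5063, -0.0584, 0.0956]
ee_rot: [[-0.002, 0.079, 0.997], [-0.001, 0.997, -0.079], [-1.0, -0.001, -0.002]]
wrist_force: [0.5, 0.1, 0.7]
gripper_width: 0.003
```

```bash
python3 - <<'E'
from h import *
s=r.sense();print(s['tcp_pos'],w2p(s['tcp_pos']),s['wrist_force'])
im=get("wrist");save("w37",im,None,1.5)
im=get("top");save("t37",im,(215,120,365,250),5)
E
```

```text
[ 0.50634453 -0.05837141  0.09564885] [-0.03018141 -0.00040317] [0.54746981 0.08202643 0.70650494]
```

View pics/w37.png

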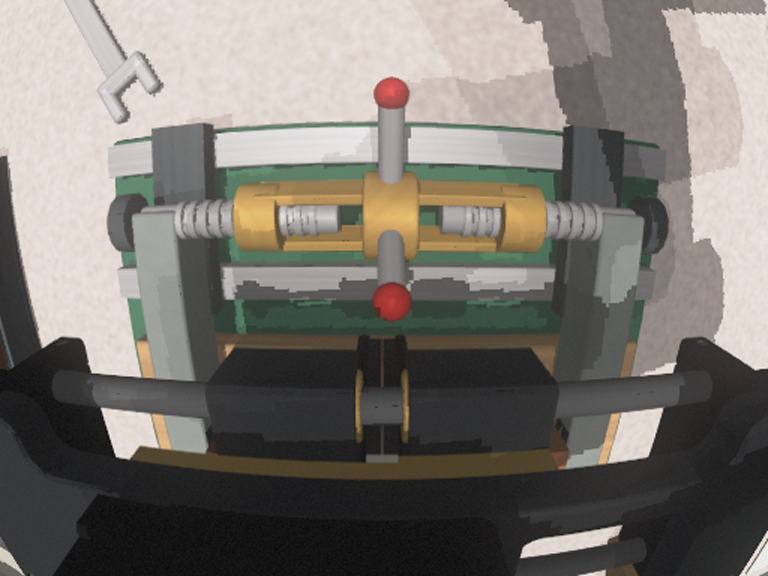

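move_arm --increments '[0,0,0,0,0,-0.01,0.0,0,0,0,0,0,-0.02,0.0,0,0,0,0,0,-0.03,0.0,0,0,0,0,0,-0.04,0.0,0,0,0,0,0,-0.048,0.0,0,0,0,0,0,-0.053,0.0,0,0,0,0,0,-0.057,0.0,0,0,0,0,0,-0.06,0.0,0,0,0,0,0,-0.06,0.0]'

```text
time_s: 50.45
tcp_pos: [0.4517, -0.0524, 0.0987]
ee_rot: [[0.014, 0.077, 0.997], [0.002, 0.997, -0.077], [-1.0, 0.003, 0.014]]
wrist_force: [7.2, 0.9, 2.5]
gripper_width: 0.002
```

move_arm --increments '[0,0,0,0,0,-0.002,0.0,0,0,0,0,0,-0.004,0.0,0,0,0,0,0,-0.004,0.0,0,0,0,0,0,-0.004,0.0]'

```text
time_s: 50.78
tcp_pos: [0.4481, -0.052, 0.0984]
ee_rot: [[0.014, 0.078, 0.997], [0.002, 0.997, -0.078], [-1.0, 0.003, 0.013]]
wrist_force: [7.2, -0.1, -0.1]
gripper_width: 0.004
```

```bash
python3 - <<'E'
from h import *
s=r.sense();print(s['tcp_pos'],w2p(s['tcp_pos']),s['wrist_force'])
im=get("wrist");save("w38",im,None,1.5)
E
```

```text
[ 0.44813447 -0.0520113   0.09841714] [-0.08871405  0.00126807] [ 7.16389194 -0.13506527 -0.07363454]
```

View pics/w38.png

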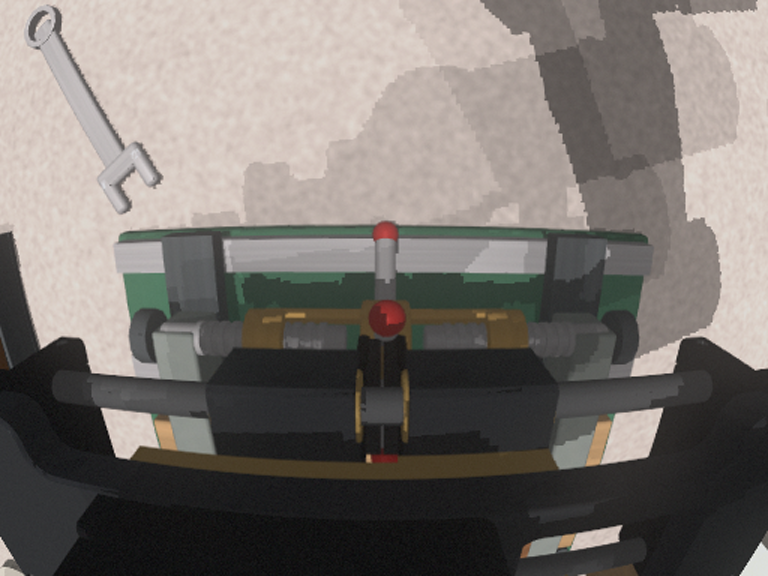

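move_arm --increments '[0,0,0,0,0,-0.002,0.0,0,0,0,0,0,-0.004,0.0,0,0,0,0,0,-0.006,0.0,0,0,0,0,0,-0.006,0.0]'

```text
time_s: 51.17
tcp_pos: [0.4449, -0.0512, 0.0995]
ee_rot: [[0.02, 0.076, 0.997], [0.002, 0.997, -0.076], [-1.0, 0.004, 0.02]]
wrist_force: [11.4, -0.8, 0.6]
gripper_width: 0.007
```

move_arm --increments '[0,0,0,0,0,-0.002,0.0,0,0,0,0,0,-0.004,0.0,0,0,0,0,0,-0.004,0.0,0,0,0,0,0,-0.004,0.0]'

```text
time_s: 51.5
tcp_pos: [0.4436, -0.0505, 0.1004]
ee_rot: [[0.026, 0.075, 0.997], [0.003, 0.997, -0.075], [-1.0, 0.005, 0.025]]
wrist_force: [13.8, -1.5, 1.5]
gripper_width: 0.004
```

```bash
python3 - <<'E'
from h import *
s=r.sense();print(s['tcp_pos'],w2p(s['tcp_pos']),s['wrist_force'])
E
```

```text
[ 0.44359335 -0.05048966  0.1004285 ] [-0.09336257  0.00242061] [13.8248053  -1.47308146  1.52658375]
```

move_arm --increments '[0,0,0,0,0,-0.002,0.0,0,0,0,0,0,-0.004,0.0,0,0,0,0,0,-0.006,0.0,0,0,0,0,0,-0.006,0.0,0,0,0,0,0,-0.006,0.0]'

```text
time_s: 51.92
tcp_pos: [0.4415, -0.0494, 0.1019]
ee_rot: [[0.034, 0.074, 0.997], [0.004, 0.997, -0.074], [-0.999, 0.006, 0.034]]
wrist_force: [19.3, -4.0, 1.6]
gripper_width: 0.002
```

```bash
python3 - <<'E'
from h import *
s=r.sense();print(s['tcp_pos'],w2p(s['tcp_pos']),s['wrist_force'])
E
```

```text
[ 0.44154279 -0.04941469  0.10190221] [-0.09549274  0.00332767] [19.26019588 -4.03865451  1.56891892]
```

move_arm --increments '[0,0,0,0,0,0,0.0,0,0,0,0,0,0,0.0,0,0,0,0,0,0,0.0,0,0,0,0,0,0.01,0.0,0,0,0,0,0,0.03,0.0,0,0,0,-0.02,0,0.03,0.0,0,0,0,-0.06,0,0.03,0.0,0,0,0,-0.1,0,0.03,0.0,0,0,0,-0.14,0,0.05,0.0,0,0,0,-0.18,0,0.08,0.0,0,0,0,-0.22,0,0.1,0.0,0,0,0,-0.22,0,0.1,0.0]'

```text
time_s: 52.92
tcp_pos: [0.5297, -0.06, 0.3221]
ee_rot: [[0.01, 0.079, 0.997], [-0.0, 0.997, -0.079], [-1.0, 0.0, 0.01]]
wrist_force: [0.6, -0.8, 0.7]
gripper_width: 0.012
```

```bash
python3 - <<'E'
from h import *
s=r.sense();print(s['tcp_pos'],w2p(s['tcp_pos']),s['wrist_force'])
im=get("wrist");save("w39",im,None,1.5)
save("w39c",cv2.resize(im,None,fx=1.5,fy=1.5,interpolation=cv2.INTER_CUBIC),(190,40,590,340),2)
im=get("scene");save("s39",im,(100,90,320,260),3.5)
E
```

```text
[ 0.52968463 -0.06003815  0.32208718] [-0.00678282 -0.00019269] [ 0.60082192 -0.79755507  0.72393978]
```

View pics/w39c.png

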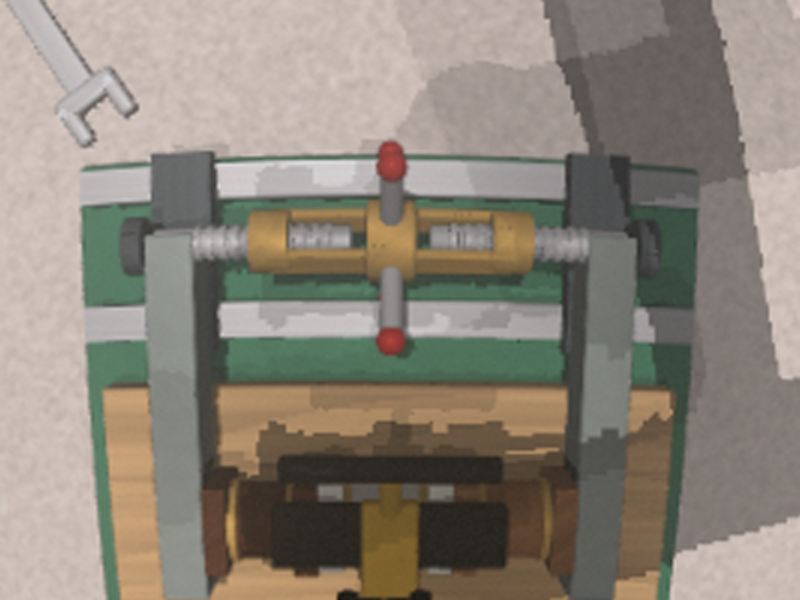

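View pics/s39.png

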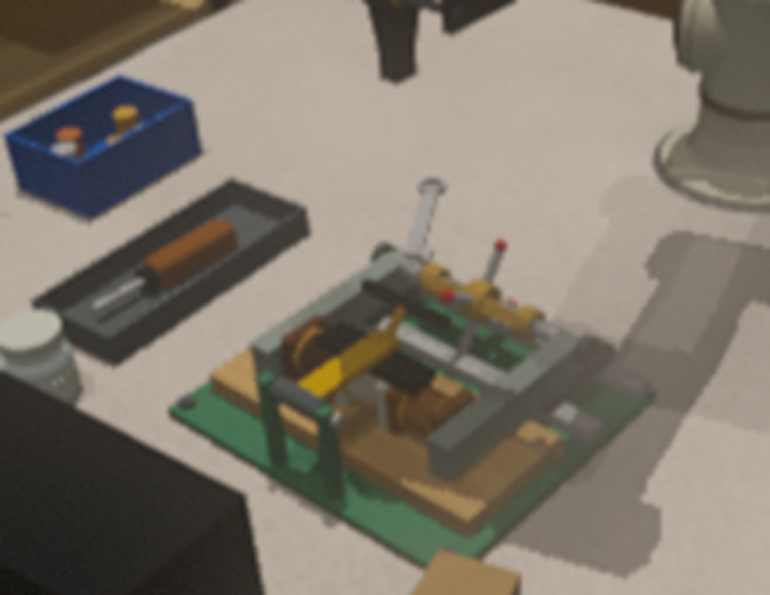

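```bash
python3 - <<'E'
from h import *
s=r.sense();n=np.append(p2w(.05,1)[:2]-BM,0);R=np.array(s['ee_rot']);p=np.array(s['tcp_pos'])
def pl(u,v):
    u,v=(u/2+190)/1.5,(v/2+40)/1.5
    o,d=wray((u,v),p,R)
    # plane x_p along: intersect with circle: use circle r=.059 about axis in plane (x,z)
    ex=np.append(p2w(1.05,0)[:2]-BM,0)
    oo=np.array([w2p(o)[0]+.085,o[2]-.062]);dd=np.array([d@ex,d[2]])
    a=dd@dd;b=2*oo@dd;c=oo@oo-.0565**2;D=b*b-4*a*c
    if D<0:D=0
    for t in((-b-D**.5)/2/a,(-b+D**.5)/2/a):
        q=oo+dd*t;print((u,v),q.round(3),'ang',np.degrees(np.arctan2(-q[0],q[1])).round(1))
for u,v in((392,165),(391,341)):pl(u,v)
f=lambda u,v,z:wpx(((u/2+190)/1.5,(v/2+40)/1.5),z)
for u,v in((205,450),(190,235),(577,450),(590,235)):print('jaw edge',w2p(f(u,v,.07)).round(4))
E
```

```text
(257.3333333333333, 81.66666666666667) [-0.031  0.047] ang 33.4
(257.3333333333333, 81.66666666666667) [-0.039 -0.041] ang 136.6
(257.0, 140.33333333333334) [0.042 0.038] ang -47.5
(257.0, 140.33333333333334) [ 0.049 -0.028] ang -119.9
jaw edge [ 0.0103 -0.0844]
jaw edge [-0.0898 -0.088 ]
jaw edge [0.0102 0.0901]
jaw edge [-0.0901  0.0924]
```

```bash
python3 - <<'E'
from h import *
plan(p2w(-.065,0,.25),down(90+PY));plan(p2w(-.065,0,.098),down(90+PY))
E
```

```text
inc [0.0, 0.4, -0.1] [0.0687, -0.0002, -0.0571] rows 2.1
inc [0.0, 0.4, -0.1] [0.2207, -0.0004, -0.058] rows 5.5
```

move_arm --increments '[0,0,0,0.04,0,-0.02,0.0,0,0,0,0.07,0,-0.05,0.0,0,0,0,0.09,0,-0.058,0.0,0,0,0,0.13,0,-0.058,0.0,0,0,0,0.17,0,-0.058,0.0,0,0,0,0.205,0,-0.058,0.0,0,0,0,0.218,0,-0.058,0.0,0,0,0,0.22,0,-0.058,0.0,0,0,0,0.22,0,-0.058,0.0,0,0,0,0.22,0,-0.058,0.0]'

```text
time_s: 53.85
tcp_pos: [0.4693, -0.055, 0.0966]
ee_rot: [[0.001, 0.079, 0.997], [0.0, 0.997, -0.079], [-1.0, 0.0, 0.001]]
wrist_force: [0.3, 0.2, 0.5]
gripper_width: 0.004
```

move_arm --increments '[0,0,0,0,0,-0.008,0.0,0,0,0,0,0,-0.014,0.0,0,0,0,0,0,-0.018,0.0,0,0,0,0,0,-0.022,0.0,0,0,0,0,0,-0.026,0.0,0,0,0,0,0,-0.03,0.0,0,0,0,0,0,-0.03,0.0]'

```text
time_s: 54.43
tcp_pos: [0.4457, -0.0517, 0.0986]
ee_rot: [[0.016, 0.077, 0.997], [0.002, 0.997, -0.077], [-1.0, 0.003, 0.016]]
wrist_force: [8.3, -1.2, 0.7]
gripper_width: 0.002
```

```bash
python3 - <<'E'
from h import *
s=r.sense();print(s['tcp_pos'],w2p(s['tcp_pos']),s['wrist_force'])
E
```

```text
[ 0.44568856 -0.05168477  0.0985897 ] [-0.09117827  0.00139738] [ 8.32313382 -1.19866675  0.66691489]
```

move_arm --increments '[0,0,0,0,0,-0.003,0.0,0,0,0,0,0,-0.006,0.0,0,0,0,0,0,-0.01,0.0,0,0,0,0,0,-0.01,0.0,0,0,0,0,0,-0.01,0.0]'

```text
time_s: 54.85
tcp_pos: [0.4425, -0.0498, 0.101]
ee_rot: [[0.03, 0.074, 0.997], [0.003, 0.997, -0.074], [-1.0, 0.005, 0.029]]
wrist_force: [16.5, -1.8, 2.3]
gripper_width: 0.003
```

```bash
python3 - <<'E'
from h import *
s=r.sense();print(s['tcp_pos'],w2p(s['tcp_pos']),s['wrist_force'])
E
```

```text
[ 0.44247356 -0.04979384  0.10100036] [-0.09453456  0.00302438] [16.51882504 -1.82097734  2.31723528]
```

move_arm --increments '[0,0,0,0,0,-0.003,0.0,0,0,0,0,0,-0.003,0.0,0,0,0,0,0,-0.003,0.0,0,0,0,0,0,0.01,0.0,0,0,0,0,0,0.03,0.0,0,0,0,-0.02,0,0.03,0.0,0,0,0,-0.06,0,0.03,0.0,0,0,0,-0.1,0,0.03,0.0,0,0,0,-0.14,0,0.05,0.0,0,0,0,-0.18,0,0.08,0.0,0,0,0,-0.22,0,0.13,0.0,0,0,0,-0.25,0,0.13,0.0]'

```text
time_s: 55.85
tcp_pos: [0.5525, -0.0617, 0.3316]
ee_rot: [[-0.002, 0.08, 0.997], [0.001, 0.997, -0.08], [-1.0, 0.0, -0.002]]
wrist_force: [1.3, -0.3, -0.5]
gripper_width: 0.007
```

```bash
python3 - <<'E'
from h import *
s=r.sense();print(s['time_s'],s['tcp_pos'],w2p(s['tcp_pos']),s['wrist_force'])
im=get("wrist");save("w40",cv2.resize(im,None,fx=1.5,fy=1.5,interpolation=cv2.INTER_CUBIC),(190,40,590,340),2)
im=get("top");save("t40",im,(60,60,460,300),2)
im=get("scene");save("s40",im,None,1.5)
E
```

```text
55.85 [ 0.55248056 -0.06165296  0.33158707] [1.60691861e-02 2.59134426e-05] [ 1.25605185 -0.26277622 -0.50531219]
```

View pics/w40.png

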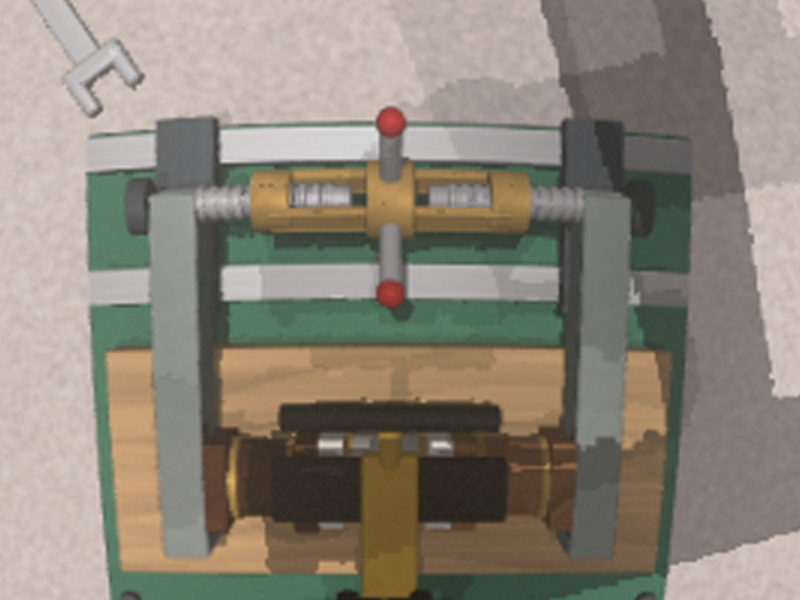

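View pics/s40.png

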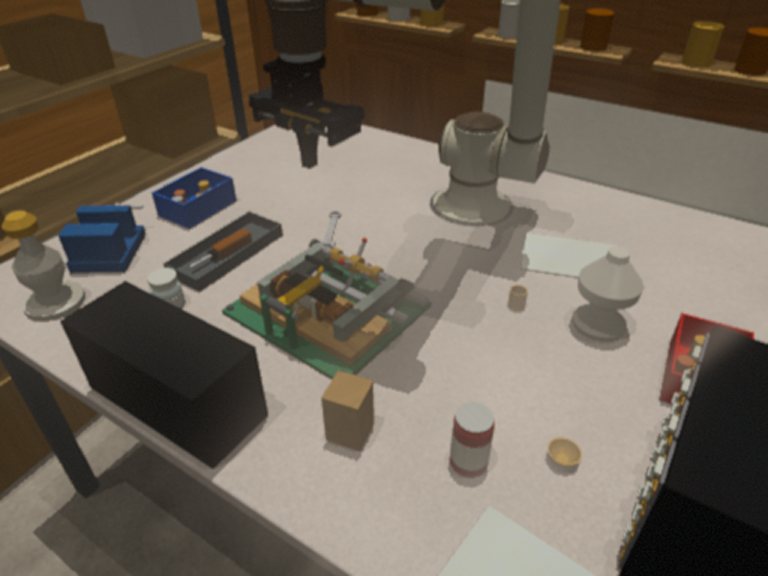

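```bash
python3 - <<'E'
from h import *
f=lambda u,v,z:wpx(((u/2+190)/1.5,(v/2+40)/1.5),z)
for u,v,z in((206,431,.032),(210,530,.076),(575,430,.032),(572,528,.076),(110,350,.032),(121,571,.032)):print(w2p(f(u,v,z)).round(4))
# handle centre at z=.114
print('handle',w2p(f(283,418,.114)),w2p(f(498,418,.114)))
r.finish_job();print(r.sense()['time_s'])
E
```

```text
[ 0.0379 -0.0944]
[ 0.0782 -0.086 ]
[0.0373 0.1004]
[0.0772 0.0919]
[-0.0066 -0.1449]
[ 0.1175 -0.1484]
handle [ 0.01513528 -0.04372648] [0.01509115 0.04812251]
the job is handed in; nothing more can be done
the job is handed in; nothing more can be done
```

I handed the job in after about 56 s of robot time.

**What I did**
- The screwdriver went into the tool tray.
- Sections a, c and b went onto the bed in that order, from the right jaw to the left jaw. I nudged a and b onto the column line afterwards; section d was not on the bench.
- I folded the hold-down bar over from behind and pressed it down with up to 57 N. The handle stopped at the height expected for value 0.
- I turned the turnbuckle with four strokes and a final push of 19 N. A second push of about 17 to 20 N met the same firm stop.

**Last checks**
- **Jaws:** the gap measured about 175 to 182 mm, against 180 mm of sections. The turnbuckle bars stood about 33° past upright by the top knob; about 35° was expected for a tight fit. A second knob read nearer 42°. The grip force on the sections was not read directly; I judge it from the stiff stop and the push force.
- **Screwdriver and bystanders:** the pictures show the screwdriver in the tray and the other items standing where they were.
- **Section position (disagreed):** the last picture put the outer sections' edges at x about 0.038 and 0.078, so centres near 0.058. That is about 8 mm beyond the intended 0.050 but inside the 0.038 to 0.062 limit. In the same picture the hold-down handle (expected at 0.010) and the bed edge also read 3 to 5 mm too far out. I took part of the offset as measuring error and did not correct it before handing in.

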